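# Shake-check two emptied parts tins for a ball left inside

## Task

Check that the two shut parts tins on the meter repair bench are really empty, the oblong square-cornered tin first and the round tin after it: lift the tin a hand's breadth clear of the bench, rock it well over (about 30 degrees) and back to level twice, feeling for the weight or the rattle of a steel ball left inside. Then set it upright, without dropping it, in the low-walled metal tray if something is still inside, or on the flat rubber mat if it is empty, and finish with it before you take the round one. Either, both or neither tin may hold a ball; leave the drive pin and the thrust washer where they lie.

Things in the scene. Friction and masses are not known exactly. Their poses are not given: they have to be found in the camera images.
- square_tin_mid (a point): Centre, half-way up (28 mm above its underside), of the oblong tin: bare aluminium with square corners and a flat white plastic lid that stays shut; 110 mm long (its x), 52 mm wide (its y), 56 mm high (z up). Loose. Stands on the bench. Empty it weighs 100 to 140 g; a 36 mm steel ball left inside adds 180 to 210 g and rolls freely inside.
- round_tin_mid (a point): Centre, half-way up (32 mm above its underside), of the round tin: bare aluminium cylinder 60 mm in diameter and 64 mm high (z up) with a flat white plastic lid that stays shut. Loose. Stands on the bench. Empty it weighs 100 to 140 g; a 36 mm steel ball left inside adds 180 to 210 g and rolls freely inside.
- tray: Low-walled open tray of bright bare metal, fixed to the bench, for tins that still hold something: 170 mm (its x) by 260 mm (its y) outside, walls 3 mm thick and 20 mm high, floor top 3 mm above the bench. Origin: centre of its underside. Both tins fit side by side along its y, 62 mm either side of the centre.
- mat: Flat black rubber mat without walls, fixed to the bench, for tins found empty: 170 mm (its x) by 260 mm (its y), 4 mm thick. Origin: centre of its underside. Both tins fit side by side along its y, 62 mm either side of the centre.
- drive_pin: Bystander: chrome drive pin lying loose on the bench, 16 mm in diameter, 90 mm long along its x. Origin: middle of its underside. Leave where it lies. (Also on the bench, fixed and outside the work area: a grey painted hopper base, 170 by 170 mm and 135 mm high, near the left edge, y above 0.48 m, and a slotted stand with three upright seed discs, 170 mm high, near the right edge, y below -0.51 m.)
- washer: Bystander: bronze thrust washer lying flat and loose on the bench, 64 mm outside, 34 mm hole, 6 mm thick. Origin: centre of its underside. Leave where it lies.
There are look-alikes about, which are no part of the job. Leave any orange look-alike of the part that bears round_tin_mid alone. What is shaped like the part that bears square_tin_mid but turquoise is not meant.

How it is judged:
On the way, in this order (a step that is already met when the one before it is completed fails the run):
1. the square tin, lifted clear of the bench (middle above 70 mm), is rocked over by more than 0.3 rad (height (world z) of square_tin_mid above 0.07 m and angle between square_tin_mid's own z axis and vertical above 0.3 rad), for 0.04 s.
2. the square tin comes back to level (within 0.15 rad), still clear of the bench (height (world z) of square_tin_mid above 0.07 m and angle between square_tin_mid's own z axis and vertical below 0.15 rad), for 0.02 s.
3. the square tin is rocked over by more than 0.3 rad a second time (either side) (all of step 1), for 0.04 s.
4. the square tin stands released where it belongs: tray if a ball is inside (it weighs over 209 g), mat if empty (((contact force between square_tin and tray above 2.05 N and x of square_tin_mid in the frame of tray between -0.085 and 0.085 m and y of square_tin_mid in the frame of tray between -0.13 and 0.13 m) or (contact force between square_tin and mat between 0.3 and 2.05 N and x of square_tin_mid in the frame of mat between -0.085 and 0.085 m and y of square_tin_mid in the frame of mat between -0.13 and 0.13 m)) and angle between square_tin_mid's own z axis and vertical below 0.06 rad and linear speed of square_tin below 0.02 m/s and angular speed of square_tin below 0.2 rad/s and contact force between the fingers and square_tin below 0.05 N), for 0.3 s.
5. the round tin, lifted clear of the bench (middle above 70 mm), is rocked over by more than 0.3 rad (height (world z) of round_tin_mid above 0.07 m and angle between round_tin_mid's own z axis and vertical above 0.3 rad), for 0.04 s.
6. the round tin comes back to level (within 0.15 rad), still clear of the bench (height (world z) of round_tin_mid above 0.07 m and angle between round_tin_mid's own z axis and vertical below 0.15 rad), for 0.02 s.
7. the round tin is rocked over by more than 0.3 rad a second time (either side) (all of step 5), for 0.04 s.
At the end, for the whole second after the job is handed in: Each tin stands upright (within 0.06 rad), released and at rest: one with a ball inside (pressing on its support with more than 2.05 N) in the tray, an empty one on the mat, its middle over that tray or mat (all of step 4 and ((contact force between round_tin and tray above 2.05 N and x of round_tin_mid in the frame of tray between -0.085 and 0.085 m and y of round_tin_mid in the frame of tray between -0.13 and 0.13 m) or (contact force between round_tin and mat between 0.3 and 2.05 N and x of round_tin_mid in the frame of mat between -0.085 and 0.085 m and y of round_tin_mid in the frame of mat between -0.13 and 0.13 m)) and angle between round_tin_mid's own z axis and vertical below 0.06 rad and linear speed of round_tin below 0.02 m/s and angular speed of round_tin below 0.2 rad/s and contact force between the fingers and round_tin below 0.05 N); the robot touches nothing.
It fails at once if the drive pin or the washer is shifted by more than 20 mm (distance of any of drive_pin, washer from where it was at the start of the episode above 0.02 m).
It fails at once if a tin is dropped or thrown (faster than 0.6 m/s while out of the grip: a fall of about 18 mm) ((linear speed of square_tin above 0.6 m/s and contact force between the fingers and square_tin below 0.05 N) or (linear speed of round_tin above 0.6 m/s and contact force between the fingers and round_tin below 0.05 N)).
It also fails if it takes over 67 s, if anything falls off the work surface, if the arm or the gripper's body presses on something with over 40 N, if the wrist force passes 120 N, or if a joint passes its speed limit or range.

## Robot

A 7-joint arm with a two-finger parallel gripper is mounted at the origin on the work surface. World frame = base frame: x ahead of the robot, y to its left, z up, the work surface at z = 0. Lengths are in m, angles in rad, forces in N, time in s.
With the tool pointing down it reaches from about 0.4 to 0.875 m from the base axis. Payload 19.3 kg.
Tool frame: the origin (TCP) lies at the very end of the fingers, on their centre line; the grasp point (between the pads) lies 19 mm behind it; x points along the fingers, y is the direction in which the jaws open and shut, and the axes are right-handed (so a half turn about x gives the same grasp; the last joint's range is limited). The gripper opens to 85 mm and grips with 20 to 120 N. Pads are 22 mm wide; open, the fingers measure 114 mm over their backs; the gripper's body (76 mm by 85 mm) begins 54 mm behind the grasp point. The pads swing forward as they close: fully open they stand 13 mm farther back than shut.
Start: joints at [-1.258, 0.521, -0.036, 1.599, 0.021, 1.021, -0.113], TCP at [0.233, 0.58, 0.231] pointing down, gripper open.
Joint ranges: [-2.91, 2.91], [-0.3, 2.13], [-1.5, 1.42], [0.17, 2.43], [-1.26, 4.41], [0.16, 1.93], [-2.52, 2.52]. Speed limits (rad/s): [1.89, 1.89, 2.39, 2.39, 3.01, 3.01, 3.01].

## Interface

Orientations are given as [roll, pitch, yaw] about the fixed x, y, z axes, in that order (R = Rz(yaw) Ry(pitch) Rx(roll)).
In Python, from workcell import bot, grab_frame, job_done gives the robot as it stands.
- The arm moves only by the shell command python3 -m pendant 'ROWS' [OPENING] [FORCE]. ROWS is JSON, a list of rows, each a list of 4 numbers: the shift along the tool's x, y, z in mm, then the turn about the tool's x in degrees. A call has 1 to 12 rows; each row shifts and turns the commanded pose from where the row before left it, along the tool's axes as they then stand; what a row does not reach is not made up. A row lasts 1/8 s, in which the tool goes at most 62.5 mm and 10.7 degrees, less where a joint would pass 70% of its speed; a pose out of reach is approached as far as the arm can. A call is refused whole if a number of a shift passes 62.5 or a number of a turn 10.7, either way. A call with a gripper value outside its range is refused whole. OPENING is the opening, from -1 (shut) to 1 (fully open), set as the call begins (- or left out, the last holds). The fingers move at their own pace and stop on an object; FORCE is the grip in N (left out, the last holds). Time passes only in rows, so rows that do not move let the fingers close. It gives the time, the measured TCP pose, the force and the opening at its end, in the units of the state.
- bot.observe(): the state, without advancing time (a new reading comes with each control period).
- grab_frame(name): name is "side" or "top" or "wrist"; returns a dict with "img" (480x640x3 uint8, red, green, blue), "fovy" (degrees; the focal length in pixels is half the picture's height over the tangent of half this angle, whatever the lens; pixels are square), "cx", "cy" (the principal point, pixels), "R" (3x3) and "t" (3): a world point X has camera coordinates R X + t. Camera axes: x right, y down, z forward; pixel columns grow to the right and rows downward; lengths in m; the calibration is good to about 2 mm. A picture is of the moment at which its call begins. There is no depth.
- job_done(): hands the job in, once; it reports no verdict.
The state is a dict: "clock": time; "qpos": joint angles; "qd": joint speeds; "joint_efforts": joint torques, N m; "position": TCP position; "tool_rot": TCP orientation; "force": force on the tool from outside, world axes, zero at the start; "moment": the same for the moment, N m; "grip_width": finger opening in m.
Only numpy, scipy, OpenCV 4.12 (cv2) and the standard library are available. Lean on these libraries where they do the work, as an engineer would, in place of code of your own. Each camera call takes 0.05 s, during which the arm holds its last target.

## Working session

There is one attempt and no reset: what is moved stays moved. The work goes in short steps, Python scripts to look and compute and a shell command to move; the robot and the scene stay as the last step left them, time stands still between calls to the robot, and variables do not carry over. Pictures are saved under pics/ and viewed, and the job is handed in when it is done.

```bash
mkdir -p pics; ls; cat > h.py <<'E'
import numpy as np, cv2
from workcell import bot, grab_frame, job_done
def save(n,f): cv2.imwrite(f"pics/{n}.png",f["img"][:,:,::-1])
def ray(f,u,v,z):
    F=240/np.tan(np.radians(f["fovy"])/2); R=np.array(f["R"]);t=np.array(f["t"])
    d=R.T@np.array([(u-f["cx"])/F,(v-f["cy"])/F,1]); c=-R.T@t
    return c+d*(z-c[2])/d[2]
def proj(f,X):
    F=240/np.tan(np.radians(f["fovy"])/2)
    p=np.array(f["R"])@np.array(X)+np.array(f["t"]); return F*p[0]/p[2]+f["cx"],F*p[1]/p[2]+f["cy"]
E
python3 - <<'E'
from h import *
import pickle
d={}
for n in ["top","side","wrist"]:
    f=grab_frame(n); save(n+"0",f); d[n]=f; print(n,f["fovy"],f["cx"],f["cy"],-np.array(f["R"]).T@np.array(f["t"]))
pickle.dump(d,open("f0.pkl","wb"))
print(bot.observe())
E
```

```text
pics
top 52.14441941953005 320.5455037960502 241.60968394940946 [0.34309784 0.01219978 0.99252814]
side 42.63365797044223 313.12901899359593 233.50445577966985 [ 0.27693099 -0.94877393  0.77946252]
wrist 59.860950675782476 319.4095655100753 239.9343842581004 [0.15350928 0.61136441 0.37175606]
{'clock': 0.15, 'qpos': array([-1.25818879,  0.52184452, -0.03631294,  1.59987096,  0.02125879,
        1.02111055, -0.11280534]), 'qd': array([ 0.00167415, -0.00360474,  0.00036606, -0.00239405,  0.00065452,
        0.00098291,  0.00175569]), 'joint_efforts': array([ 2.57948464e-03, -9.27388430e+01,  1.98068820e+00, -3.70060265e+01,
        1.79662445e-02,  6.24545472e-03, -9.16479223e-06]), 'position': array([0.23341052, 0.57950794, 0.23088061]), 'tool_rot': array([-1.4355323 ,  1.56994821, -1.81833945]), 'force': array([-0.52743153, -0.0313572 ,  0.38341538]), 'moment': array([-0.02895309, -0.00216841, -0.03236569]), 'grip_width': 0.08527633374964645}
```

View pics/top0.png

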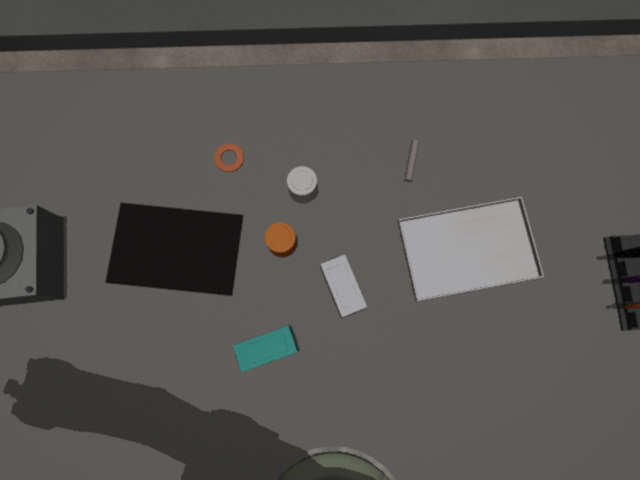

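View pics/side0.png

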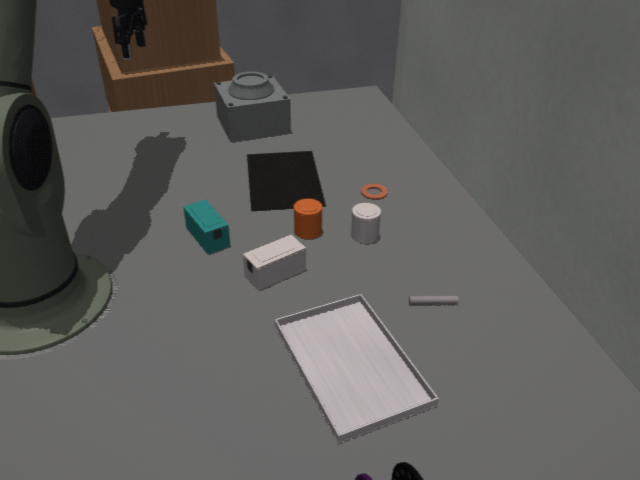

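View pics/wrist0.png

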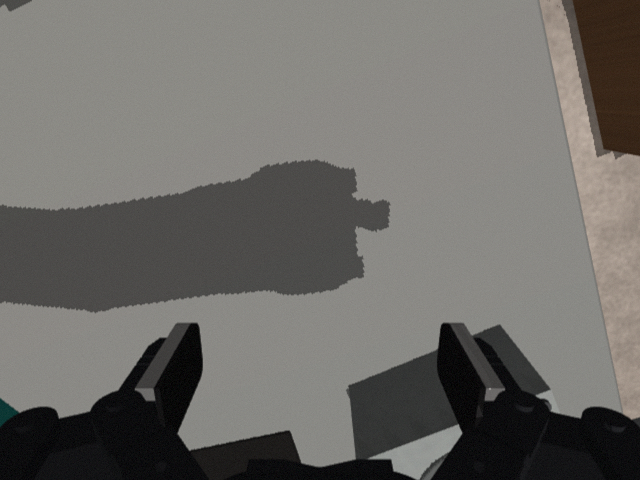

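Top view: candidates for the oblong tin are the bare aluminium/white one at (343,286) and the turquoise one at (265,348), so I take the white. For the round tin they are the white one at (302,181) and the orange one at (280,238), so again the white. The tray is at (470,249), the mat at (175,249), the washer at (229,157) and the pin at (412,160). Next I'll confirm in an enlarged crop.

```bash
python3 - <<'E'
from h import *
import pickle
d=pickle.load(open("f0.pkl","rb"))
def c(n,x,y,w,h,s,o): cv2.imwrite(o,cv2.resize(d[n]["img"][y:y+h,x:x+w,::-1],None,fx=s,fy=s,interpolation=cv2.INTER_CUBIC))
c("top",255,150,130,100,6,"pics/c1.png"); c("top",300,240,130,100,6,"pics/c2.png"); c("side",230,180,180,120,4,"pics/c3.png")
E
```

```text
(no output)
```

View pics/c1.png

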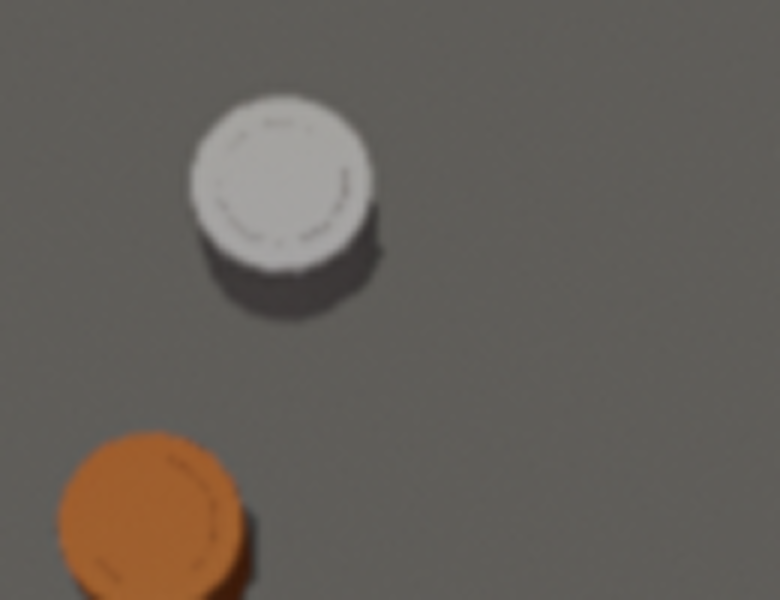

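View pics/c2.png

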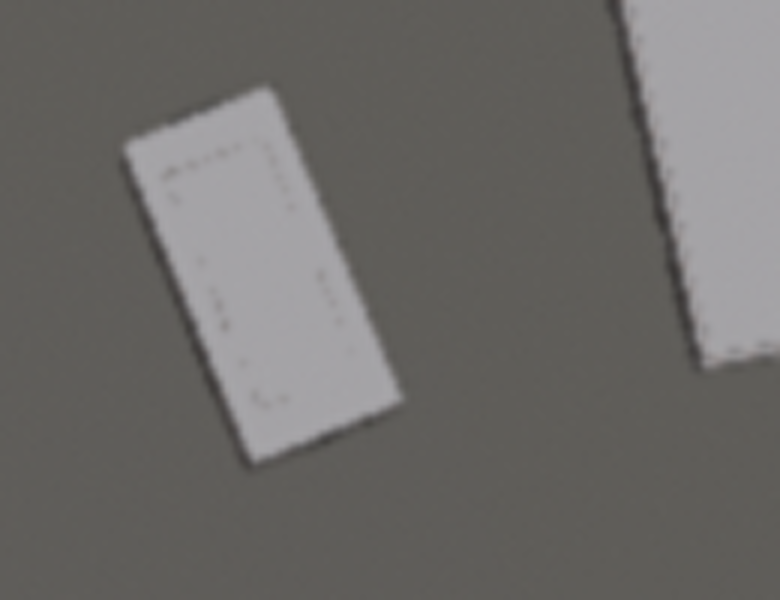

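View pics/c3.png

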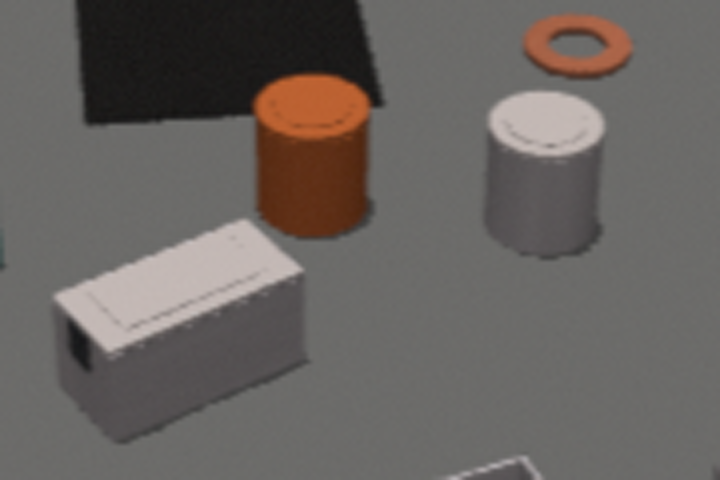

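The crops confirm it. The square-cornered aluminium tin with the white lid has lid corners at crop (124,145),(268,86),(403,400),(252,464), and the round white tin's lid centre is at (302,180.5).

```bash
python3 - <<'E'
from h import *
import pickle
d=pickle.load(open("f0.pkl","rb")); t=d["top"]; s=d["side"]
C=[ray(t,300+a/6,240+b/6,.056) for a,b in [(124,145),(268,86),(403,400),(252,464)]]
print(np.round(C,4)); m=np.mean(C,0); print("sq",m, [np.linalg.norm(C[i]-C[i-1]) for i in range(4)])
v=(C[0]+C[1]-C[2]-C[3]); print("long axis deg",np.degrees(np.arctan2(v[1],v[0])))
# side check, lid corners
print("side", [np.round(ray(s,230+a/4,180+b/4,.056),4) for a,b in [(54,297),(247,219),(303,270),(110,352)]])
print("round top",ray(t,302,180.5,.064),"side",ray(s,230+546/4,180+123/4,.064))
print("orange",ray(t,255+152/6,150+522/6,.064))
print("tray",[np.round(ray(t,a,b,.02),3) for a,b in [(400,219),(522,198),(541,277),(416,299)]])
print("mat",[np.round(ray(t,a,b,.004),3) for a,b in [(120.5,203),(243,213),(232,295),(107,284)]])
print("turq",ray(t,265,348,.056),"washer",ray(t,229,157,.006),"pin",ray(t,412,160,.01))
E
```

```text
[[ 0.4876  0.0085  0.056 ]
 [ 0.5055 -0.0385  0.056 ]
 [ 0.4036 -0.0773  0.056 ]
 [ 0.385  -0.0288  0.056 ]]
sq [ 0.44545099 -0.03404951  0.056     ] [np.float64(0.10921766319657376), np.float64(0.05033119508815597), np.float64(0.10903886689498363), np.float64(0.05192339884719564)]
long axis deg 20.402553943953535
side [array([ 0.3885, -0.0298,  0.056 ]), array([0.4915, 0.0087, 0.056 ]), array([ 0.5082, -0.0382,  0.056 ]), array([ 0.4067, -0.0766,  0.056 ])]
round top [0.65494958 0.04061792 0.064     ] side [0.65834232 0.04205439 0.064     ]
orange [0.54179385 0.08499074 0.064     ]
tray [array([ 0.582, -0.156,  0.02 ]), array([ 0.619, -0.41 ,  0.02 ]), array([ 0.455, -0.43 ,  0.02 ]), array([ 0.418, -0.178,  0.02 ])]
mat [array([0.637, 0.423, 0.004]), array([0.608, 0.167, 0.004]), array([0.438, 0.188, 0.004]), array([0.468, 0.441, 0.004])]
turq [0.33259384 0.11693662 0.056     ] washer [0.7312497  0.19641251 0.006     ] pin [ 0.71162115 -0.19117227  0.01      ]
```

```bash
cat >> h.py <<'E'
from scipy.spatial.transform import Rotation as Ro
def st():
    o=bot.observe(); R=Ro.from_euler("xyz",o["tool_rot"]).as_matrix(); return o,R
def goto(X,yang=None):
    o,R=st(); d=R.T@(np.array(X)-o["position"])*1000
    s="rel tool mm %s"%np.round(d,1)
    if yang is not None:
        a=np.degrees(np.arctan2(R[1,1],R[0,1])); 
        for k in (0,180):
            e=(yang+k-a+180)%360-180; s+=" | turn about x (deg): %.1f"%(-e if R[2,0]<0 else e)
    print(s)
E
python3 - <<'E'
from h import *
import pickle
o,R=st(); print(np.round(R,3)); goto([.447,-.034,.15],110.5)
d=pickle.load(open("f0.pkl","rb"))
def c(n,x,y,w,h,s,o): cv2.imwrite(o,cv2.resize(d[n]["img"][y:y+h,x:x+w,::-1],None,fx=s,fy=s,interpolation=cv2.INTER_CUBIC))
c("side",200,60,120,90,6,"pics/c4.png"); c("top",0,195,80,120,5,"pics/c5.png")
E
```

```text
[[-0.     0.374  0.928]
 [-0.001  0.928 -0.374]
 [-1.    -0.001  0.   ]]
rel tool mm [  81.3 -489.3  427.3] | turn about x (deg): -42.4 | turn about x (deg): 137.6
```

View pics/c4.png

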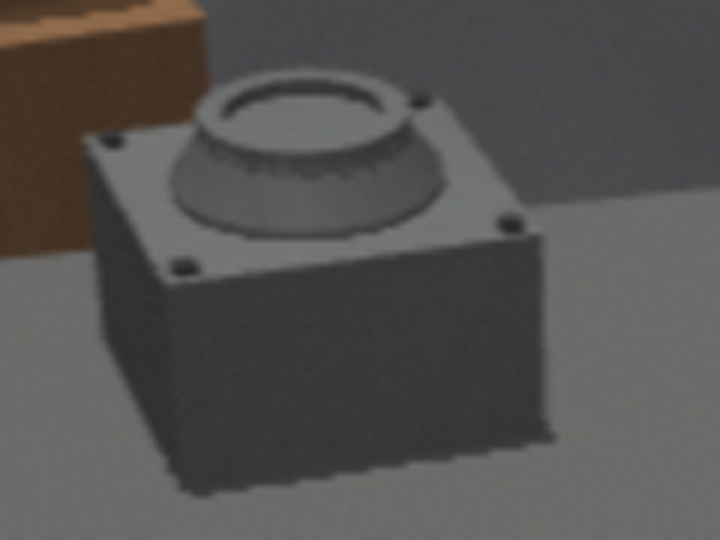

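View pics/c5.png

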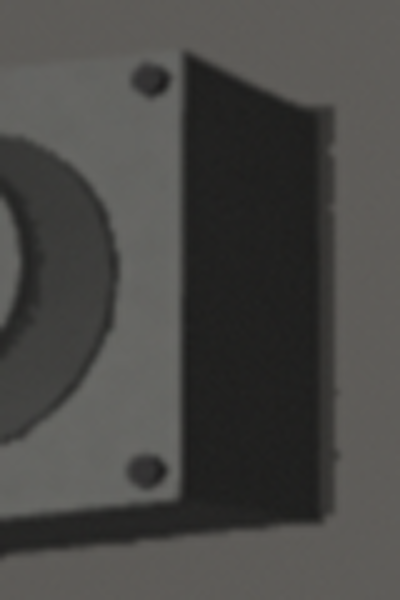

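Side crop: the hopper has a flat flange. Its front top edge runs from (170,283) to (541,235) and its bottom edge from (190,495) to (548,437). I'll work out the heights.

```bash
python3 - <<'E'
from h import *
import pickle
d=pickle.load(open("f0.pkl","rb")); t=d["top"]; s=d["side"]
S=lambda a,b,z: ray(s,200+a/6,60+b/6,z)
T=lambda a,b,z: ray(t,a/5,195+b/5,z)
print("bottoms side",S(190,495,0),S(548,437,0),"top",T(325,520,0),T(318,108,0))
for z in (.08,.09,.1,.11,.12,.135): print(z,S(170,283,z)[:2],S(541,235,z)[:2],T(180,500,z)[:2],T(185,52,z)[:2])
E
```

```text
bottoms side [0.44670963 0.52675344 0.        ] [0.61440218 0.54353275 0.        ] top [0.4403152  0.52591912 0.        ] [0.61219956 0.54152727 0.        ]
0.08 [0.45071623 0.57480438] [0.62201166 0.58592426] [0.4414729  0.53893957] [0.61431834 0.55179325]
0.09 [0.44823167 0.55302225] [0.61707815 0.56398316] [0.44039485 0.53316726] [0.61134616 0.54588008]
0.1 [0.44574712 0.53124012] [0.61214463 0.54204205] [0.4393168  0.52739494] [0.60837397 0.53996691]
0.11 [0.44326256 0.50945799] [0.60721112 0.52010094] [0.43823875 0.52162263] [0.60540178 0.53405374]
0.12 [0.44077801 0.48767586] [0.60227761 0.49815984] [0.43716071 0.51585032] [0.60242959 0.52814057]
0.135 [0.43705118 0.45500267] [0.59487734 0.46524818] [0.43554363 0.50719185] [0.59797131 0.51927082]
```

```bash
python3 -m pendant '[[0,-44.5,38.8,0],[0,-44.5,38.8,0],[0,-44.5,38.8,0],[0,-44.5,38.8,0],[0,-44.5,38.8,0],[0,-44.5,38.8,0],[0,-44.5,38.8,0],[0,-44.5,38.8,0],[0,-44.5,38.8,0],[0,-44.5,38.8,0],[0,-44.5,38.8,0]]' 1 25
python3 - <<'E'
from h import *
goto([.447,-.034,.15],110.5); print(st()[0]["qpos"])
E
```

```text
clock: 1.52
position: [0.4469, -0.0356, 0.2315]
tool_rot: [0.706, 1.57, 0.323]
force: [1.9, 0.9, 0.9]
grip_width: 0.0855
rel tool mm [81.5  1.5 -0.5] | turn about x (deg): -42.4 | turn about x (deg): 137.6
[-0.27027853  0.24552238  0.25994526  2.05412979 -0.08334607  0.85117327
  1.22540878]
```

```bash
python3 -m pendant '[[0,1.5,0,0],[0,0,0,10.6],[0,0,0,10.6],[0,0,0,10.6],[0,0,0,10.6],[0,0,0,10.6],[0,0,0,10.6],[0,0,0,10.6],[0,0,0,10.6],[0,0,0,10.6],[0,0,0,10.6],[0,0,0,10.6]]'
python3 -m pendant '[[0,0,0,10.6],[0,0,0,10.4],[30,0,0,0],[30,0,0,0],[0,0,0,0]]'
python3 - <<'E'
from h import *
goto([.447,-.034,.018],110.5); print(st()[0]["qpos"]); f=grab_frame("wrist"); save("w1",f)
print([np.round(proj(f,[*p,.056]),0) for p in [(.4876+.001,.0085),(.5055,-.0385),(.4036,-.0773),(.385,-.0288)]])
E
```

```text
clock: 3.02
position: [0.4468, -0.0316, 0.2312]
tool_rot: [-1.475, 1.57, 2.385]
force: [-0.0, 0.3, 1.1]
grip_width: 0.0855
clock: 3.65
position: [0.446, -0.0319, 0.1702]
tool_rot: [-0.191, 1.567, -2.975]
force: [-0.2, -0.9, 1.0]
grip_width: 0.0854
rel tool mm [152.2   2.4  -0.8] | turn about x (deg): 180.0 | turn about x (deg): -0.0
[-0.59791957  0.41770429  0.69394368  2.13365797 -0.40155914  0.7234504
 -0.85196767]
[array([282., 146.]), array([366., 147.]), array([361., 308.]), array([285., 309.])]
```

View pics/w1.png

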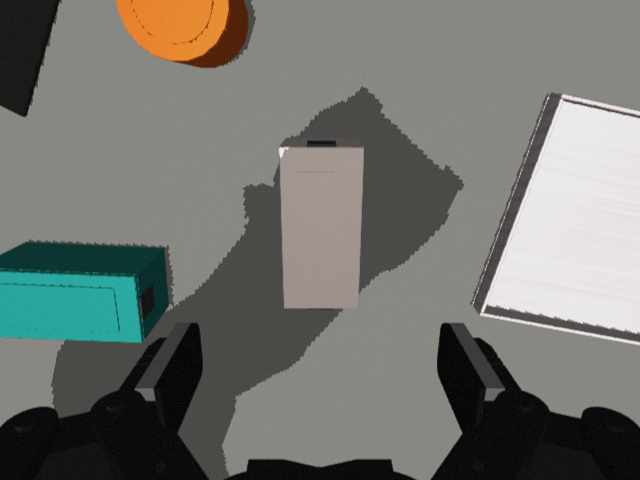

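Wrist view: the lid's corners are at (280,147),(364,147),(358,308),(285,308), within 2 px of the prediction. I'll descend, close, and lift to weigh.

```bash
python3 -m pendant '[[40,2.4,-1,0],[40,0,0,0],[40,0,0,0],[32,0,0,0],[0,0,0,0]]'
python3 -m pendant '[[0,0,0,0],[0,0,0,0],[0,0,0,0],[0,0,0,0],[0,0,0,0]]' -1 30
python3 - <<'E'
from h import *
o,R=st();print(o["force"],o["moment"])
E
python3 -m pendant '[[-15,0,0,0],[-30,0,0,0],[-30,0,0,0],[-30,0,0,0],[0,0,0,0],[0,0,0,0],[0,0,0,0]]'
python3 - <<'E'
from h import *
o,R=st();print(o["position"],o["force"],o["moment"]); save("s2",grab_frame("side")); save("w2",grab_frame("wrist"));print(bot.observe()["force"])
E
```

```text
clock: 4.32
position: [0.4487, -0.0341, 0.0191]
tool_rot: [-0.693, 1.569, 2.806]
force: [0.0, -0.2, 0.4]
grip_width: 0.0853
clock: 4.95
position: [0.4498, -0.0339, 0.0208]
tool_rot: [3.028, 1.568, 0.244]
force: [-1.0, 1.1, 16.4]
grip_width: 0.0519
[-1.03228505  1.07255743 16.37459517] [0.18058505 0.44776609 0.04988551]
clock: 5.82
position: [0.4485, -0.0342, 0.1238]
tool_rot: [-0.25, 1.57, -3.035]
force: [0.3, -0.4, -1.3]
grip_width: 0.0515
[ 0.44849501 -0.03423071  0.12383158] [ 0.27493564 -0.44784629 -1.29791167] [ 0.00440316 -0.0333525   0.00457257]
[ 0.07904992  0.32825984 -1.06484485]
```

View pics/s2.png

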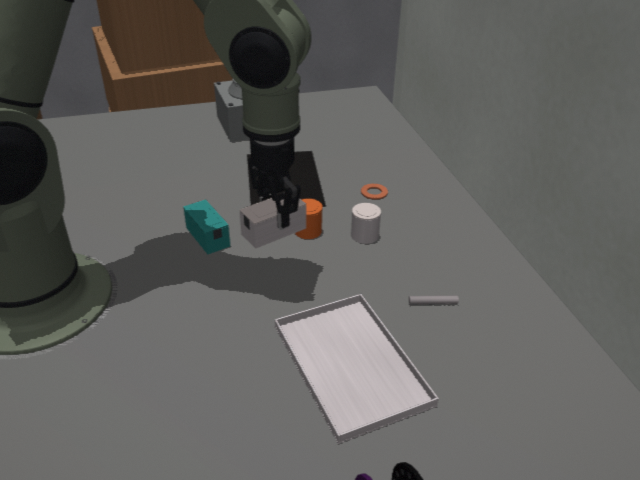

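```bash
python3 - <<'E'
from h import *
F=[]
for i in range(8): grab_frame("wrist"); F.append(bot.observe()["force"][2])
print(np.round(F,2),np.mean(F)); goto([.530,.495,.146],4.3)
E
```

```text
[-1.25 -0.51 -0.97 -1.55 -1.74 -1.79 -1.95 -1.98] -1.4656152943624376
rel tool mm [ -21.7 -467.5 -261.1] | turn about x (deg): -73.8 | turn about x (deg): 106.2
```

```bash
python3 -m pendant '[[-22,0,0,0],[0,-46.8,-26.1,0],[0,-46.8,-26.1,0],[0,-46.8,-26.1,0],[0,-46.8,-26.1,0],[0,-46.8,-26.1,0],[0,-46.8,-26.1,0],[0,-46.8,-26.1,0],[0,-46.8,-26.1,0],[0,-46.8,-26.1,0],[0,-46.8,-26.1,0]]'
python3 -m pendant '[[0,0,0,-10.6],[0,0,0,-10.6],[0,0,0,-10.6],[0,0,0,-10.6],[0,0,0,-10.6],[0,0,0,-10.6],[0,0,0,-10.3],[0,0,0,0],[0,0,0,0]]'
python3 - <<'E'
from h import *
goto([.530,.495,.146],4.3); print(st()[0]["qpos"]); f=grab_frame("side"); cv2.imwrite("pics/s3.png",cv2.resize(f["img"][0:240,130:430,::-1],None,fx=2.5,fy=2.5))
f=grab_frame("top"); cv2.imwrite("pics/t3.png",cv2.resize(f["img"][150:390,0:260,::-1],None,fx=2.4,fy=2.4)); print(st()[0]["force"])
E
```

```text
clock: 7.7
position: [0.5296, 0.4972, 0.146]
tool_rot: [0.589, 1.57, -2.195]
force: [0.2, 0.8, 0.4]
grip_width: 0.0517
clock: 8.82
position: [0.5298, 0.4953, 0.1461]
tool_rot: [-0.668, 1.57, -2.167]
force: [0.1, -0.2, -1.3]
grip_width: 0.0513
rel tool mm [0.1 0.2 0.3] | turn about x (deg): -0.2 | turn about x (deg): 179.8
[-1.02072907  0.79814019  0.33434579  1.38338858 -0.28160982  1.00716626
 -0.55758901]
[-0.02698832 -0.77571501 -2.31455604]
```

View pics/s3.png

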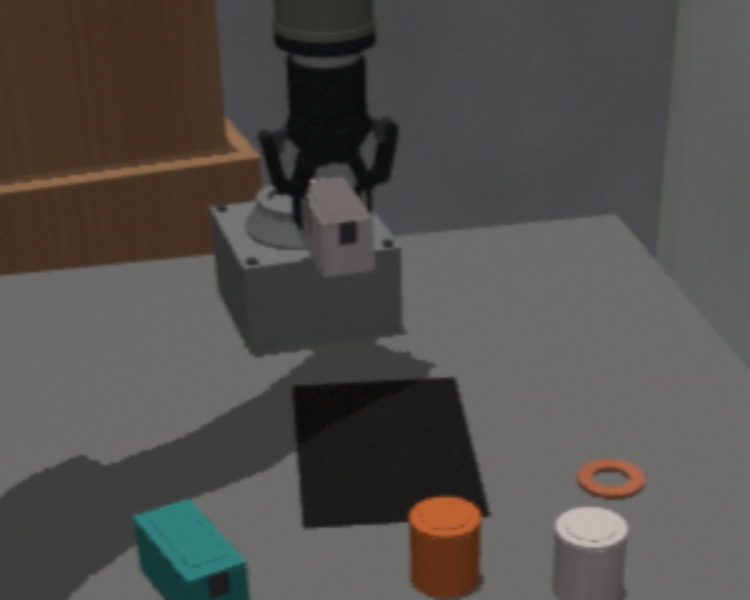

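View pics/t3.png

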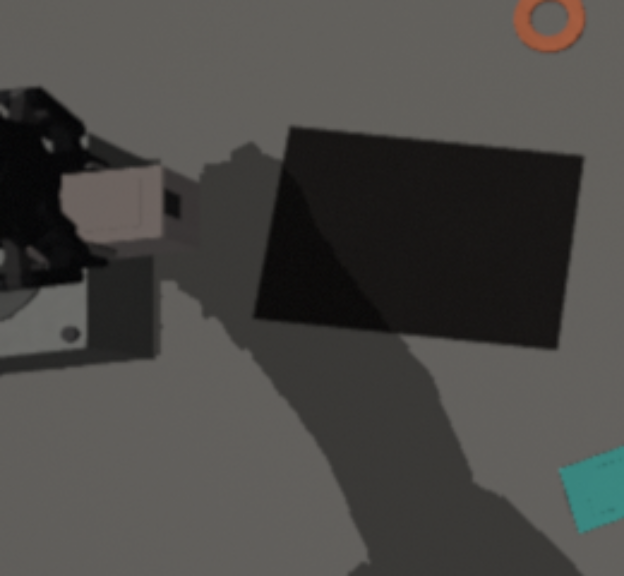

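```bash
python3 -m pendant '[[10,0,0,0],[10,0,0,0],[5,0,0,0],[4,0,0,0],[4,0,0,0]]'
python3 -m pendant '[[4,0,0,0],[4,0,0,0],[0,0,0,0]]'
python3 - <<'E'
from h import *
f=grab_frame("side"); cv2.imwrite("pics/s4.png",cv2.resize(f["img"][40:160,190:350,::-1],None,fx=4,fy=4)); o=st()[0];print(o["force"],o["moment"],o["position"])
E
```

```text
clock: 9.55
position: [0.5311, 0.4938, 0.1145]
tool_rot: [0.697, 1.569, -0.8]
force: [-2.9, -15.2, 20.7]
grip_width: 0.0513
clock: 9.93
position: [0.5316, 0.4924, 0.1063]
tool_rot: [0.341, 1.567, -1.157]
force: [-0.9, -18.3, 17.2]
grip_width: 0.0516
[ -0.55114786 -17.28475479  17.56044018] [-3.25967227  0.25372147  0.08792045] [0.53165581 0.49254636 0.10633635]
```

View pics/s4.png

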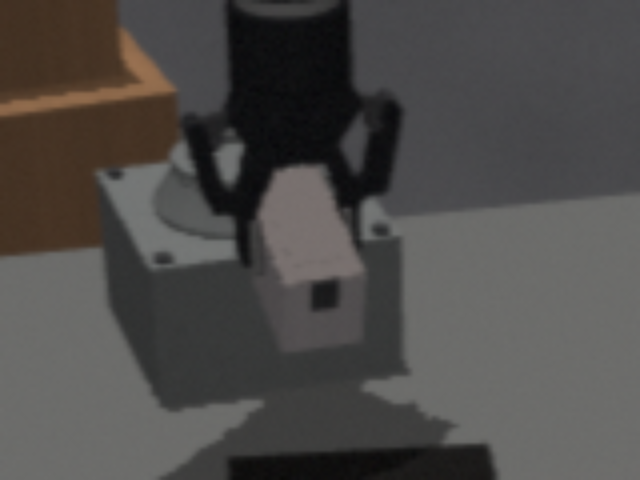

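The tin is tilting in the pads with its rear end down, and forces are low. A little further.

```bash
python3 -m pendant '[[4,0,0,0],[4,0,0,0],[3,0,0,0],[0,0,0,0]]'
python3 -m pendant '[[-15,0,0,0],[-15,0,0,0],[-15,0,0,0],[0,0,0,0],[0,0,0,0]]'
python3 - <<'E'
from h import *
f=grab_frame("side"); cv2.imwrite("pics/s5.png",cv2.resize(f["img"][40:160,190:350,::-1],None,fx=4,fy=4)); save("s5f",f); o=st()[0];print(o["force"],o["moment"],o["position"])
f=grab_frame("wrist"); save("w5",f)
E
```

```text
clock: 10.48
position: [0.5318, 0.4916, 0.0949]
tool_rot: [0.193, 1.566, -1.304]
force: [-0.1, -20.8, 15.6]
grip_width: 0.0516
clock: 11.1
position: [0.5295, 0.4955, 0.1389]
tool_rot: [-1.126, 1.57, -2.621]
force: [-0.1, 0.5, -1.7]
grip_width: 0.0517
[ 1.05622202  0.25367599 -1.24492133] [-0.04879953  0.0111636   0.00368922] [0.52939257 0.49538504 0.1386809 ]
```

View pics/s5.png

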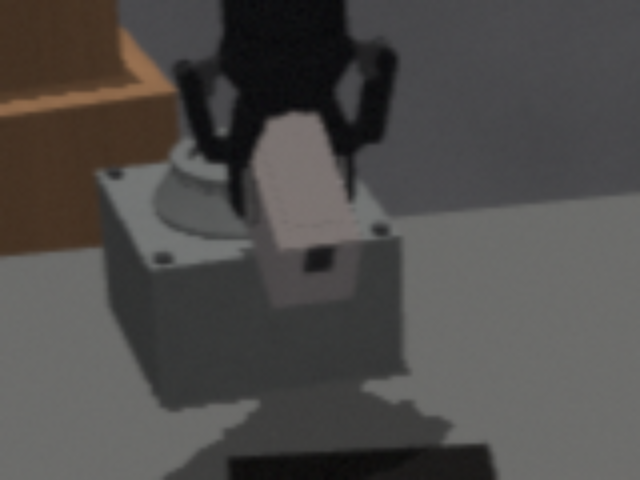

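View pics/w5.png

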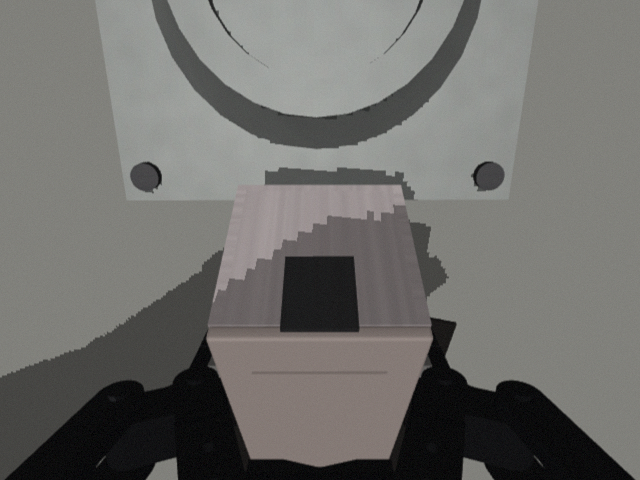

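```bash
python3 - <<'E'
from h import *
f=grab_frame("wrist");R=np.array(f["R"]); F=240/np.tan(np.radians(f["fovy"])/2)
P=[]
for (a,b,v) in [(208,431,328),(240,402,185)]:
    z=.052*F/(b-a); P.append(R.T@np.array([0,(v-f["cy"])/F*z,z]))
d=P[0]-P[1]; print(d*1000,np.degrees(np.arccos(d[2]/np.linalg.norm(d))), "cam axis",R[2])
goto([.5,.36,.05],4.3)
E
```

```text
[  1.86364409 -23.96245523  47.1049437 ] 27.032484034575322 cam axis [ 0.02405238 -0.32745925 -0.94455911]
rel tool mm [ 88.7 -39.7 132.6] | turn about x (deg): 0.1 | turn about x (deg): -179.9
```

Tilt is about 27° (0.47 rad) at height 0.14 m, so rock 1 is done. Now I'll go over the mat, press flat to level, and lift.

```bash
python3 - <<'E'
from h import *
goto([.5456,.3666,.05],4.3)
E
python3 -m pendant '[[0,6,42,0],[0,6,42,0],[0,12,44,0],[20,0,0,0],[20,0,0,0],[20,0,0,0],[20,0,0,0],[0,0,0,0]]'
python3 - <<'E'
from h import *
goto([.5456,.3666,.05],4.3)
E
```

```text
rel tool mm [ 88.7   6.3 129.5] | turn about x (deg): 0.1 | turn about x (deg): -179.9
clock: 12.25
position: [0.5624, 0.3694, 0.0572]
tool_rot: [-0.98, 1.568, -2.475]
force: [0.4, 0.4, -0.8]
grip_width: 0.0518
rel tool mm [  7.2 -16.9   1.5] | turn about x (deg): 0.1 | turn about x (deg): -179.9
```

```bash
python3 -m pendant '[[0,-17,1,0],[6,0,0,0],[6,0,0,0],[5,0,0,0],[5,0,0,0],[4,0,0,0]]'
python3 -m pendant '[[3,0,0,0],[2,0,0,0],[0,0,0,0]]'
python3 - <<'E'
from h import *
f=grab_frame("side"); cv2.imwrite("pics/s6.png",cv2.resize(f["img"][60:240,200:380,::-1],None,fx=3.3,fy=3.3)); o=st()[0];print(o["force"],o["moment"],o["position"])
E
```

```text
clock: 13.0
position: [0.5475, 0.3714, 0.0354]
tool_rot: [2.624, 1.564, 1.131]
force: [-3.9, 15.9, 29.4]
grip_width: 0.0518
clock: 13.38
position: [0.5481, 0.3704, 0.0301]
tool_rot: [2.412, 1.565, 0.918]
force: [-0.5, 8.8, 17.0]
grip_width: 0.0513
[-0.8654704  10.79204297 18.29908634] [1.67731252 0.0233173  0.03235137] [0.5481022  0.37031997 0.03009607]
```

View pics/s6.png

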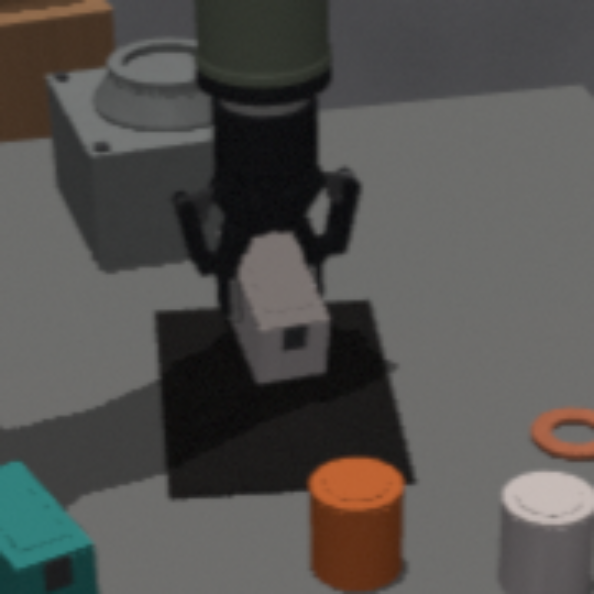

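Still tilted, roughly 0.2 rad. I'll continue the press.

```bash
python3 -m pendant '[[3,0,0,0],[2,0,0,0],[2,0,0,0],[0,0,0,0]]'
python3 -m pendant '[[2,0,0,0],[2,0,0,0],[0,0,0,0]]'
python3 - <<'E'
from h import *
f=grab_frame("side"); cv2.imwrite("pics/s7.png",cv2.resize(f["img"][60:240,200:380,::-1],None,fx=3.3,fy=3.3)); o=st()[0];print(o["force"],o["moment"],o["position"])
E
```

```text
clock: 13.92
position: [0.5478, 0.3695, 0.0225]
tool_rot: [2.384, 1.566, 0.89]
force: [0.9, 6.9, 11.9]
grip_width: 0.0516
clock: 14.3
position: [0.5477, 0.3692, 0.0182]
tool_rot: [2.373, 1.567, 0.879]
force: [0.5, 5.9, 9.3]
grip_width: 0.0521
[0.57924357 5.4718254  9.17416091] [ 0.78579503 -0.10184321  0.04881013] [0.54768635 0.36898395 0.01820546]
```

View pics/s7.png

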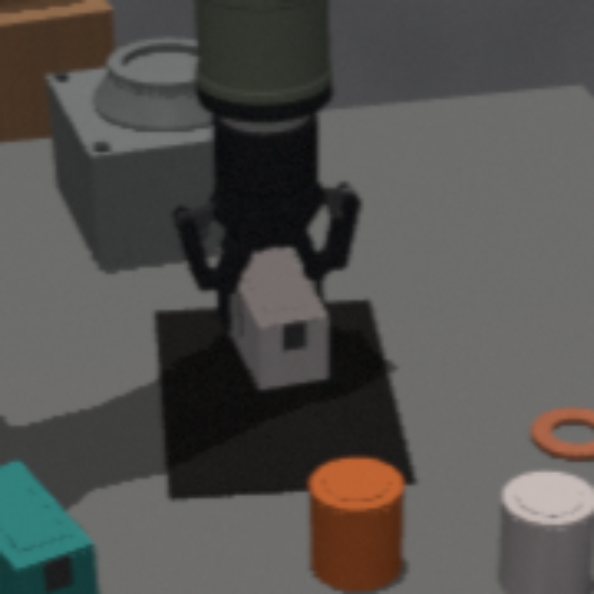

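```bash
python3 -m pendant '[[2,0,0,0],[2,0,0,0],[0,0,0,0]]'
python3 -m pendant '[[2,0,0,0],[0,0,0,0]]'
python3 - <<'E'
from h import *
f=grab_frame("side"); cv2.imwrite("pics/s8.png",cv2.resize(f["img"][100:220,220:340,::-1],None,fx=5,fy=5)); o=st()[0];print(o["force"],o["moment"],o["position"])
E
```

```text
clock: 14.72
position: [0.5476, 0.3688, 0.014]
tool_rot: [2.335, 1.568, 0.841]
force: [0.4, 4.9, 8.2]
grip_width: 0.0516
clock: 14.98
position: [0.5477, 0.3688, 0.0137]
tool_rot: [2.476, 1.567, 0.982]
force: [-8.1, -0.5, 35.2]
grip_width: 0.0516
[-9.34546144 -0.93753079 35.51585254] [-0.13707091  2.00259819  0.02625639] [0.54766214 0.36881582 0.013655  ]
```

View pics/s8.png

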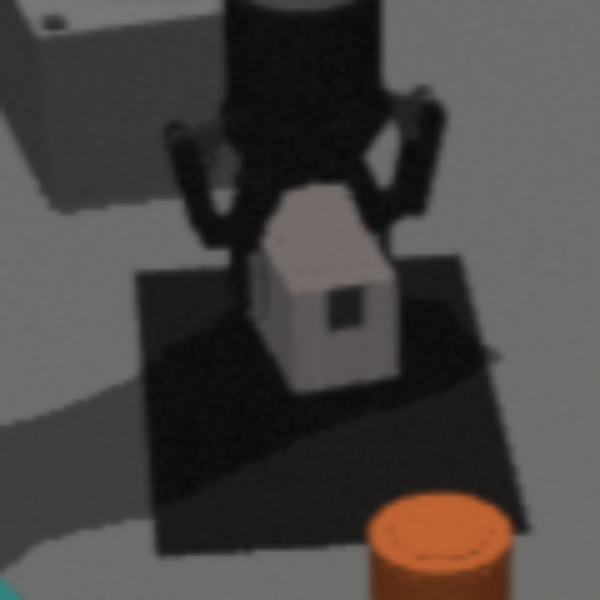

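```bash
python3 - <<'E'
from h import *
f=grab_frame("wrist"); save("w9",f)
E
```

```text
(no output)
```

View pics/w9.png

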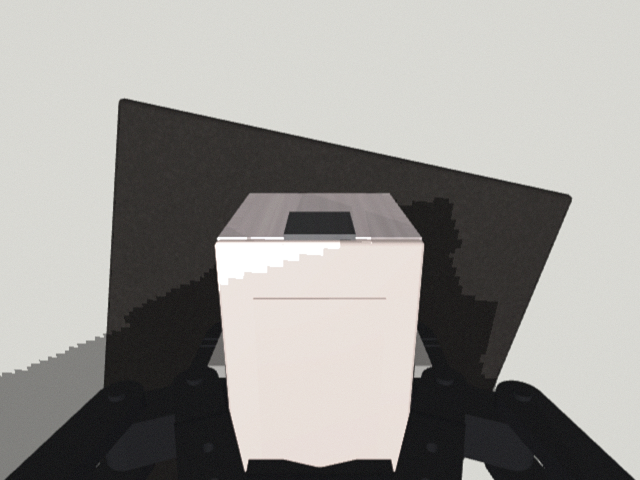

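By the end-face geometry the tin is level on the mat (about 0°). The pads have crept down it, so I'll regrip 13 mm higher before lifting.

```bash
python3 -m pendant '[[-2,0,0,0],[0,0,0,0],[0,0,0,0]]' 1
python3 -m pendant '[[-6,0,0,0],[-6,0,0,0],[0,0,0,0],[0,0,0,0],[0,0,0,0]]'
python3 - <<'E'
from h import *
F=[]
for i in range(6): grab_frame("side"); F.append(bot.observe()["force"][2])
print("empty hand Fz",np.round(F,2),np.mean(F)); print(st()[0]["position"])
E
python3 -m pendant '[[0,0,0,0],[0,0,0,0],[0,0,0,0],[0,0,0,0]]' -1 30
python3 -m pendant '[[-15,0,0,0],[-30,0,0,0],[-30,0,0,0],[-30,0,0,0],[-15,0,0,0],[0,0,0,0],[0,0,0,0]]'
python3 - <<'E'
from h import *
F=[]
for i in range(8): f=grab_frame("wrist"); F.append(bot.observe()["force"][2])
save("w10",f)
print("hold Fz",np.round(F,2),np.mean(F)); print(st()[0]["position"])
goto([.530,.489,.148],4.3)
E
```

```text
clock: 15.45
position: [0.5465, 0.3672, 0.0129]
tool_rot: [-0.727, 1.57, -2.221]
force: [-0.2, 0.7, 0.9]
grip_width: 0.085
clock: 16.08
position: [0.5465, 0.3673, 0.0252]
tool_rot: [-1.112, 1.571, -2.606]
force: [-0.8, -0.0, 0.4]
grip_width: 0.0854
empty hand Fz [-0.88  0.53 -0.28 -0.62 -0.5   0.03] -0.2867291631299122
[0.54651186 0.36737565 0.02524596]
clock: 16.88
position: [0.5466, 0.3674, 0.0254]
tool_rot: [1.928, 1.571, 0.433]
force: [-0.1, -0.1, 1.8]
grip_width: 0.0517
clock: 17.75
position: [0.546, 0.3671, 0.1442]
tool_rot: [-1.027, 1.569, -2.522]
force: [0.4, -0.1, -0.3]
grip_width: 0.0515
hold Fz [-1.05 -1.33 -2.01 -1.86 -0.64 -1.23 -0.68 -1.29] -1.2618987753335342
[0.54651482 0.367292   0.14503046]
rel tool mm [  -3.    -7.2 -122.6] | turn about x (deg): 0.1 | turn about x (deg): -179.9
```

View pics/w10.png

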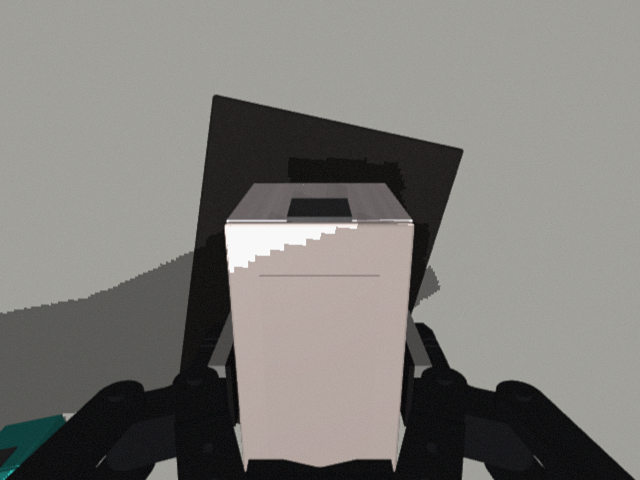

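The held load is about 1.2 N (an average of -1.26 N, against a free-hand -0.3±0.5), so the tin is empty and belongs on the mat. The tin is level at height. Second rock.

```bash
python3 -m pendant '[[-3,-7,-40,0],[0,0,-42,0],[0,0,-40,0],[0,0,0,0],[10,0,0,0],[10,0,0,0],[6,0,0,0],[5,0,0,0],[5,0,0,0],[5,0,0,0],[5,0,0,0],[0,0,0,0]]'
python3 - <<'E'
from h import *
f=grab_frame("wrist"); save("w11",f); print(st()[0]["position"])
E
```

```text
clock: 19.65
position: [0.5322, 0.4854, 0.1029]
tool_rot: [0.411, 1.568, -1.087]
force: [1.6, -11.7, 10.9]
grip_width: 0.0516
[0.53218174 0.48571759 0.10299567]
```

View pics/w11.png

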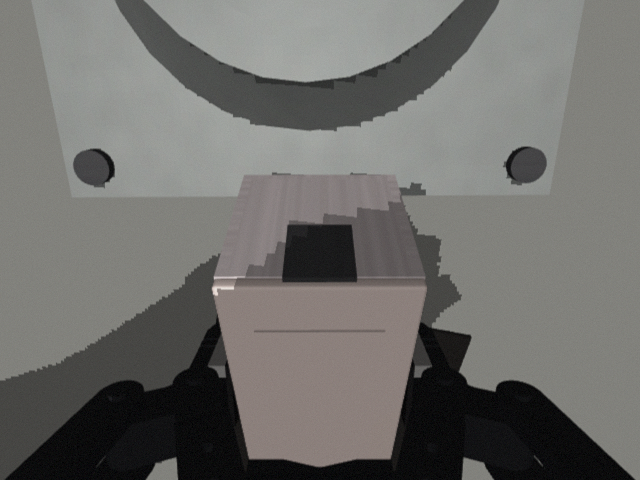

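```bash
python3 -m pendant '[[5,0,0,0],[4,0,0,0],[0,0,0,0],[-12,0,0,0],[-15,0,0,0],[-20,0,0,0],[0,0,0,0]]'
python3 - <<'E'
from h import *
f=grab_frame("wrist"); save("w12",f); goto([.546,.367,.07],4.3)
E
```

```text
clock: 20.58
position: [0.531, 0.4893, 0.1428]
tool_rot: [2.317, 1.567, 0.823]
force: [0.3, 0.1, -2.6]
grip_width: 0.0521
rel tool mm [ 71.3   6.1 122.9] | turn about x (deg): 0.1 | turn about x (deg): -179.9
```

View pics/w12.png

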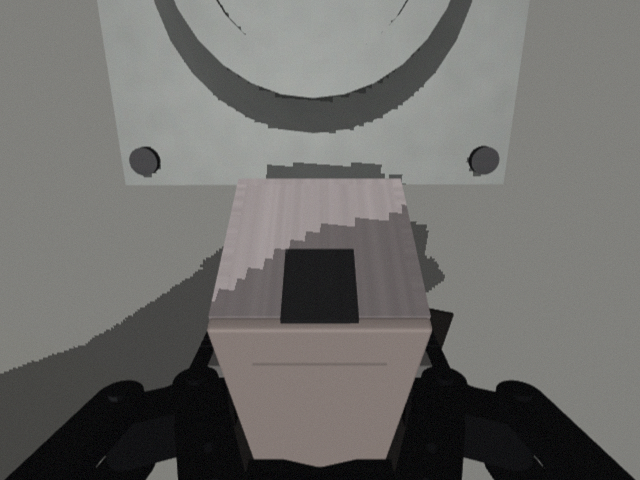

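Tilt is again about 27° at height. Now I'll set it down on the mat, pressing it flat.

```bash
python3 -m pendant '[[0,2,42,0],[0,2,42,0],[10,2,39,0],[20,0,0,0],[20,0,0,0],[20,0,0,0],[10,0,0,0],[6,0,0,0],[6,0,0,0],[6,0,0,0],[5,0,0,0],[0,0,0,0]]'
python3 -m pendant '[[4,0,0,0],[4,0,0,0],[3,0,0,0],[0,0,0,0]]'
python3 -m pendant '[[2,0,0,0],[0,0,0,0]]'
python3 - <<'E'
from h import *
f=grab_frame("wrist"); save("w13",f)
E
```

```text
clock: 22.12
position: [0.5463, 0.3695, 0.0391]
tool_rot: [2.577, 1.565, 1.084]
force: [-3.0, 9.2, 16.2]
grip_width: 0.0513
clock: 22.62
position: [0.547, 0.3694, 0.0284]
tool_rot: [2.394, 1.564, 0.9]
force: [-0.3, 9.3, 15.1]
grip_width: 0.0518
clock: 22.88
position: [0.5469, 0.3691, 0.0263]
tool_rot: [2.386, 1.565, 0.893]
force: [0.6, 8.3, 15.2]
grip_width: 0.0516
```

View pics/w13.png

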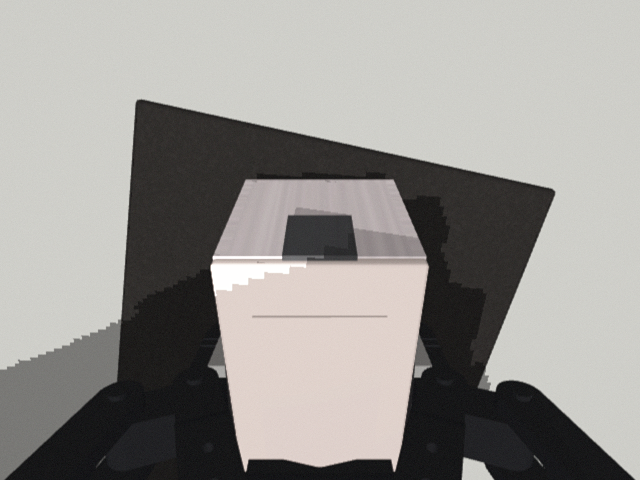

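```bash
python3 -m pendant '[[3,0,0,0],[3,0,0,0],[2,0,0,0],[0,0,0,0]]'
python3 -m pendant '[[2,0,0,0],[2,0,0,0],[0,0,0,0]]'
```

```text
clock: 23.42
position: [0.5467, 0.3683, 0.0177]
tool_rot: [2.365, 1.567, 0.871]
force: [-0.5, 5.1, 9.5]
grip_width: 0.0517
clock: 23.8
position: [0.5467, 0.3683, 0.0152]
tool_rot: [2.484, 1.566, 0.99]
force: [-8.2, 1.8, 35.9]
grip_width: 0.0514
```

```bash
python3 -m pendant '[[-2,0,0,0],[0,0,0,0],[0,0,0,0],[0,0,0,0]]' 1
python3 -m pendant '[[-30,0,0,0],[-50,0,0,0],[-50,0,0,0],[0,0,0,0]]'
python3 - <<'E'
from h import *
f=grab_frame("wrist"); save("w14",f); f=grab_frame("side"); cv2.imwrite("pics/s14.png",cv2.resize(f["img"][100:260,200:400,::-1],None,fx=4,fy=4))
goto([.6565,.0415,.166],90); print(st()[0]["qpos"])
E
```

```text
clock: 24.3
position: [0.5456, 0.3662, 0.0141]
tool_rot: [-0.807, 1.571, -2.302]
force: [0.3, 0.3, -0.7]
grip_width: 0.0854
clock: 24.8
position: [0.5473, 0.3672, 0.1481]
tool_rot: [2.16, 1.565, 0.665]
force: [1.0, 0.8, -0.7]
grip_width: 0.0858
rel tool mm [-21.8  85.9 332.4] | turn about x (deg): -85.6 | turn about x (deg): 94.4
[-0.89124094  0.69419625  0.33184328  1.59776525 -0.27071712  0.89493132
 -0.38415852]
```

View pics/w14.png

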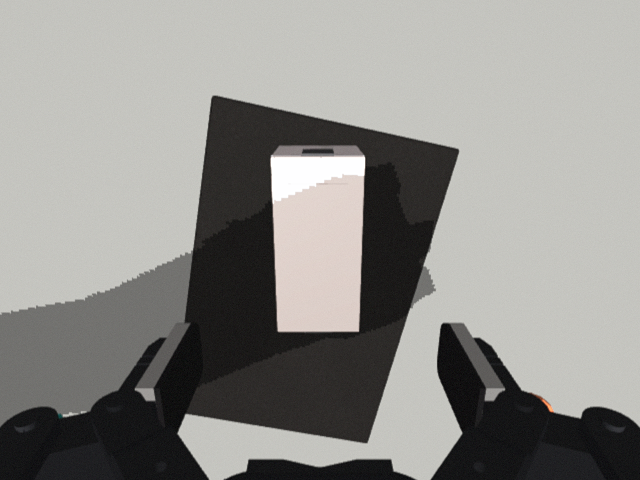

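View pics/s14.png

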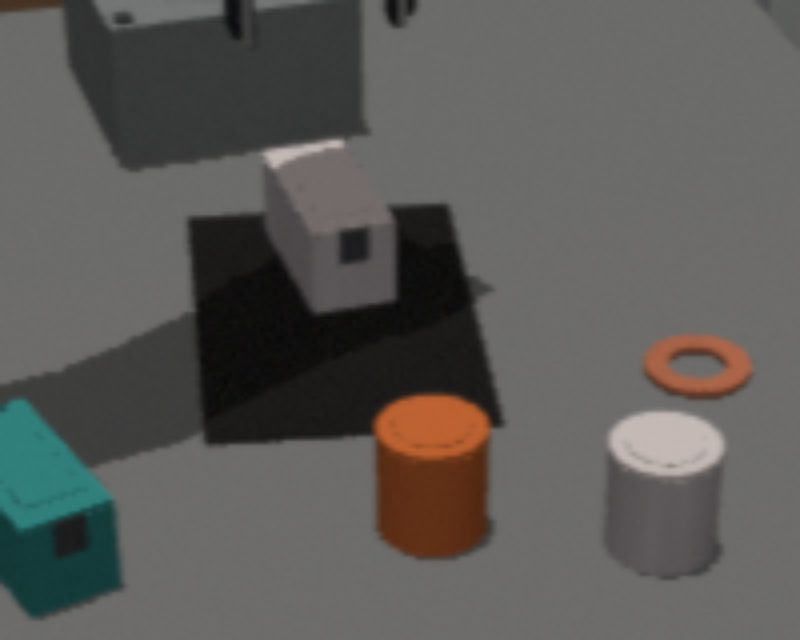

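Square tin stands flat and upright on the mat. Next the round white tin at (0.6565,0.0415); there's no need to turn the tool.

```bash
python3 -m pendant '[[0,14.3,55.4,0],[0,14.3,55.4,0],[0,14.3,55.4,0],[0,14.3,55.4,0],[0,14.3,55.4,0],[0,14.3,55.4,0],[0,0,0,0]]'
python3 - <<'E'
from h import *
f=grab_frame("wrist"); save("w15",f); goto([.6565,.0415,.03],4.3)
print(proj(f,[.6565,.0415,.064]))
E
```

```text
clock: 25.78
position: [0.6566, 0.0355, 0.1429]
tool_rot: [-0.582, 1.568, -2.083]
force: [-0.5, 0.1, -0.7]
grip_width: 0.085
rel tool mm [112.8   0.8  -2.6] | turn about x (deg): -0.1 | turn about x (deg): 179.9
(np.float64(322.8793136953764), np.float64(243.94909893238145))
```

View pics/w15.png

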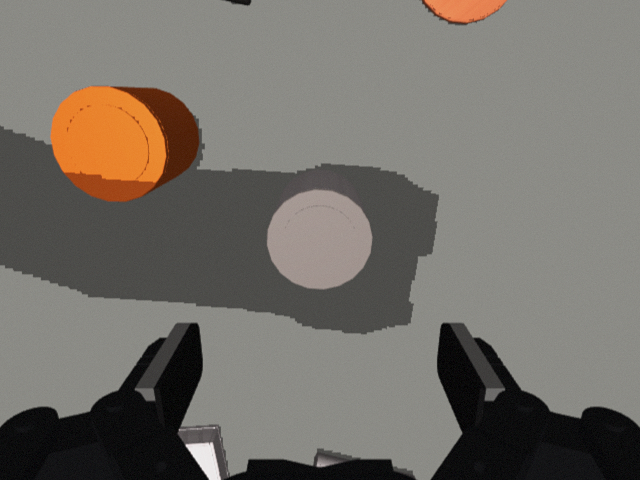

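The lid centre is at (320,239), about 2 mm from prediction and centred between the fingers.

```bash
python3 -m pendant '[[40,0,-4,0],[40,0,0,0],[33,0,0,0],[0,0,0,0]]'
python3 -m pendant '[[0,0,0,0],[0,0,0,0],[0,0,0,0],[0,0,0,0],[0,0,0,0]]' -1 30
python3 -m pendant '[[-15,0,0,0],[-30,0,0,0],[-30,0,0,0],[-30,0,0,0],[-15,0,0,0],[0,0,0,0],[0,0,0,0]]'
python3 - <<'E'
from h import *
F=[]
for i in range(8): f=grab_frame("wrist"); F.append(bot.observe()["force"][2])
save("w16",f)
print("hold Fz",np.round(F,2),np.mean(F)); print(st()[0]["position"])
goto([.529,.508,.148],4.3)
E
```

```text
clock: 26.32
position: [0.6539, 0.0467, 0.0284]
tool_rot: [-1.6, 1.565, -3.093]
force: [0.3, 0.5, 0.4]
grip_width: 0.0854
clock: 26.95
position: [0.6568, 0.0459, 0.033]
tool_rot: [1.885, 1.569, 0.391]
force: [-2.3, 1.3, 8.5]
grip_width: 0.0598
clock: 27.82
position: [0.6556, 0.0454, 0.1503]
tool_rot: [-1.524, 1.569, -3.019]
force: [-0.1, 0.5, -3.9]
grip_width: 0.0596
hold Fz [-3.31 -3.08 -3.39 -2.93 -3.54 -2.87 -3.58 -3.07] -3.2218347696303944
[0.65608685 0.04532694 0.15102428]
rel tool mm [   3.   -91.5 -471. ] | turn about x (deg): 0.1 | turn about x (deg): -179.9
```

View pics/w16.png

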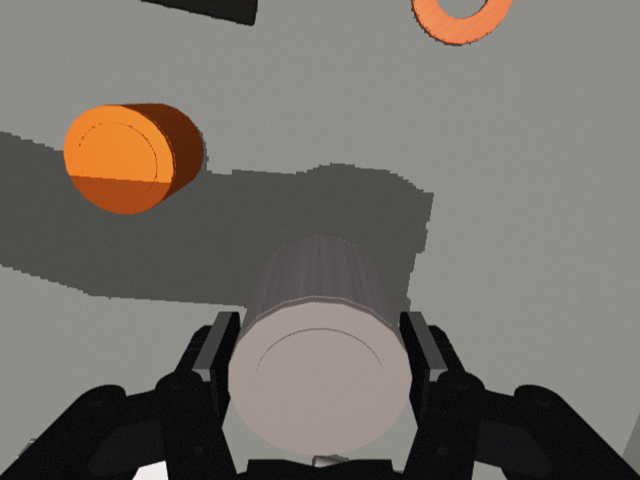

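The held load is -3.2 N, so the round tin has a ball in it and belongs in the tray. For the rock, I'll push the tin's lower half sideways against the hopper's top edge so it turns in the pads.

```bash
python3 - <<'E'
from h import *
goto([.531,.485,.151],4.3)
E
python3 -m pendant '[[0,-11.5,-56,0],[0,-11.5,-56,0],[0,-11.5,-56,0],[0,-11.5,-56,0],[0,-11.5,-56,0],[0,-11.5,-56,0],[0,-11.5,-56,0],[0,-11.5,-56,0],[0,0,0,0]]'
python3 - <<'E'
from h import *
goto([.531,.485,.120],4.3); f=grab_frame("side"); cv2.imwrite("pics/s17.png",cv2.resize(f["img"][40:160,190:350,::-1],None,fx=4,fy=4)); f=grab_frame("wrist"); save("w17",f); print(st()[0]["force"])
E
```

```text
rel tool mm [   0.   -91.3 -447.9] | turn about x (deg): 0.1 | turn about x (deg): -179.9
clock: 29.35
position: [0.5269, 0.4906, 0.1504]
tool_rot: [-2.472, 1.568, 2.323]
force: [0.3, -1.1, -4.1]
grip_width: 0.0599
rel tool mm [30.4  3.7  5.9] | turn about x (deg): 0.5 | turn about x (deg): -179.5
[ 0.73727788 -0.50009941 -3.47294033]
```

View pics/s17.png

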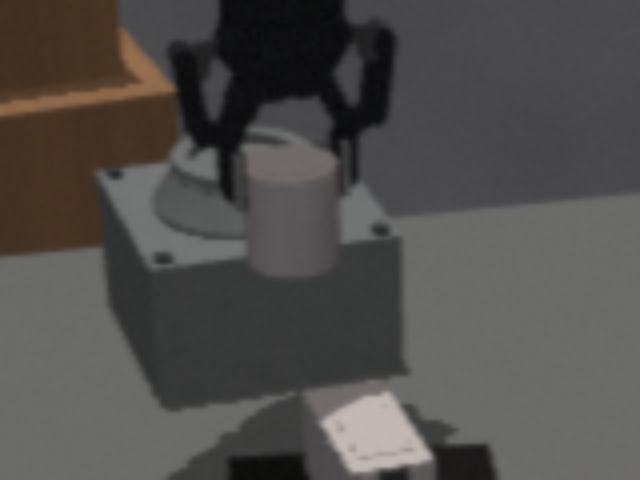

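View pics/w17.png

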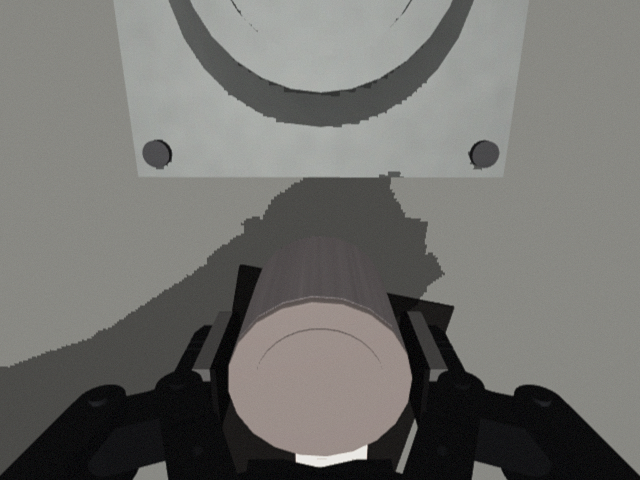

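```bash
python3 -m pendant '[[15,4,6,0],[15,0,0,0],[0,0,0,0],[0,0,-12,0],[0,0,-7,0],[-1,0,-4,0],[-2,0,-4,0],[-2,0,-4,0],[0,0,0,0]]'
python3 - <<'E'
from h import *
f=grab_frame("wrist"); save("w18",f); o=st()[0]; print(o["position"],o["force"])
E
```

```text
clock: 30.58
position: [0.5325, 0.5104, 0.1265]
tool_rot: [1.637, 1.571, 0.143]
force: [0.1, 0.1, -3.9]
grip_width: 0.0599
[0.53249748 0.51024655 0.12635967] [-0.38314536  0.80166542 -4.04941397]
```

View pics/w18.png

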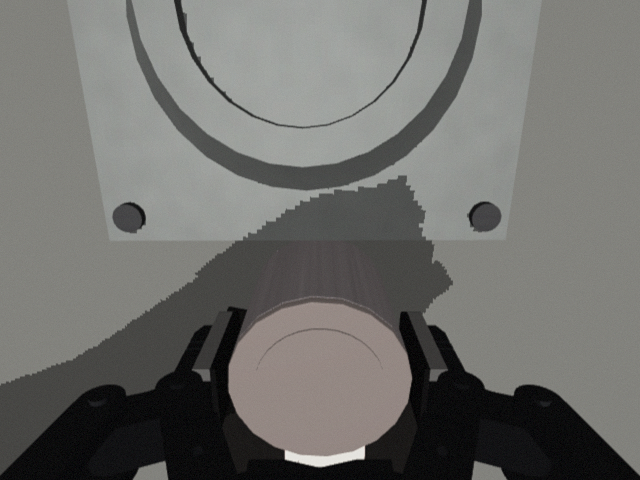

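```bash
python3 -m pendant '[[6,0,1,0],[0,0,-4,0],[-1,0,-4,0],[-1,0,-4,0],[-2,0,-4,0],[-2,0,-4,0],[0,0,0,0]]'
python3 - <<'E'
from h import *
f=grab_frame("wrist"); save("w19",f); o=st()[0]; print(o["position"],o["force"],o["moment"])
E
```

```text
clock: 31.5
position: [0.5315, 0.5286, 0.1263]
tool_rot: [0.325, 1.57, -1.17]
force: [1.7, -5.1, -1.1]
grip_width: 0.0592
[0.53148033 0.52852144 0.12622785] [ 1.68257776 -5.98863783 -1.18384044] [-1.11726036 -0.38529358 -0.05762632]
```

View pics/w19.png

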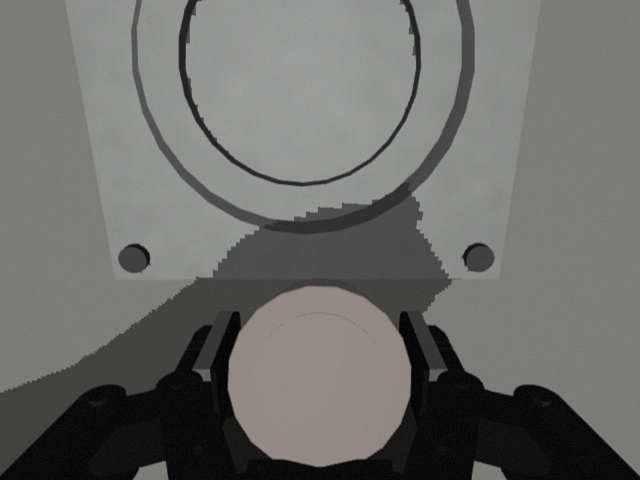

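The lid now appears as a full circle at (320,377), face-on to a camera tilted 19°, so the tin is at about 19°. A little more.

```bash
python3 -m pendant '[[-2,0,-4,0],[-2,0,-3,0],[0,0,0,0],[0,0,15,0],[-15,0,20,0],[-10,0,0,0],[0,0,0,0]]'
python3 - <<'E'
from h import *
f=grab_frame("wrist"); save("w20",f); f=grab_frame("side"); cv2.imwrite("pics/s20.png",cv2.resize(f["img"][40:160,190:350,::-1],None,fx=4,fy=4)); o=st()[0]; print(o["position"],o["force"],o["moment"])
goto([.53,.262,.06],4.3)
E
```

```text
clock: 32.42
position: [0.5337, 0.5014, 0.1572]
tool_rot: [2.485, 1.568, 0.99]
force: [0.8, 0.5, -2.7]
grip_width: 0.0596
[0.53288587 0.50159693 0.15551315] [-0.1403137  -0.26556528 -3.49447883] [0.03572157 0.00638846 0.05038496]
rel tool mm [ 95.4 -21.2 238.7] | turn about x (deg): 0.1 | turn about x (deg): -179.9
```

View pics/w20.png

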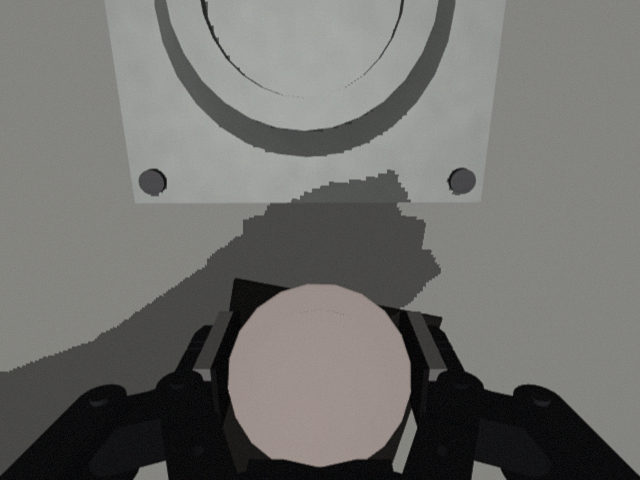

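View pics/s20.png

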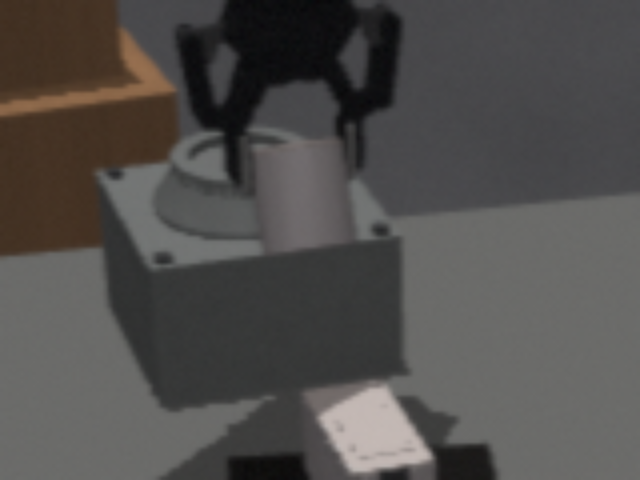

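Seen from the side the lid is edge-on to a camera looking 22° down, so the tilt is about 0.4 rad at height. Ball-tin rock 1 is done. Next I'll level it on the free half of the mat by rolling it about its low edge.

```bash
python3 -m pendant '[[0,-5,60,0],[0,-5,60,0],[0,-5,60,0],[0,-6,58,0],[36,0,0,0],[36,0,0,0],[34,0,0,0],[0,0,0,0]]'
python3 -m pendant '[[3,0,0,0],[3,0,0,0],[0,0,0,0]]'
```

```text
clock: 33.52
position: [0.5291, 0.262, 0.0474]
tool_rot: [-1.087, 1.567, -2.582]
force: [0.0, -0.0, -3.5]
grip_width: 0.0591
clock: 33.9
position: [0.5308, 0.2628, 0.0442]
tool_rot: [2.048, 1.569, 0.553]
force: [0.7, 0.1, 3.2]
grip_width: 0.0593
```

Contact at a TCP height of about 0.044, as predicted. Rolling.

```bash
python3 -m pendant '[[2,0,4,0],[2,0,4,0],[1,0,4,0],[2,0,4,0],[2,0,4,0],[0,0,0,0]]'
python3 - <<'E'
from h import *
f=grab_frame("wrist"); save("w21",f); f=grab_frame("side"); cv2.imwrite("pics/s21.png",cv2.resize(f["img"][100:220,220:340,::-1],None,fx=4,fy=4)); o=st()[0]; print(o["position"],o["force"],o["moment"])
E
```

```text
clock: 34.65
position: [0.5338, 0.2421, 0.0358]
tool_rot: [1.759, 1.567, 0.263]
force: [3.3, -3.1, 13.4]
grip_width: 0.0592
[0.53378527 0.24219421 0.03589441] [ 3.05869691 -4.09517041 12.84797488] [-0.70879518 -0.83675724 -0.08389514]
```

View pics/w21.png

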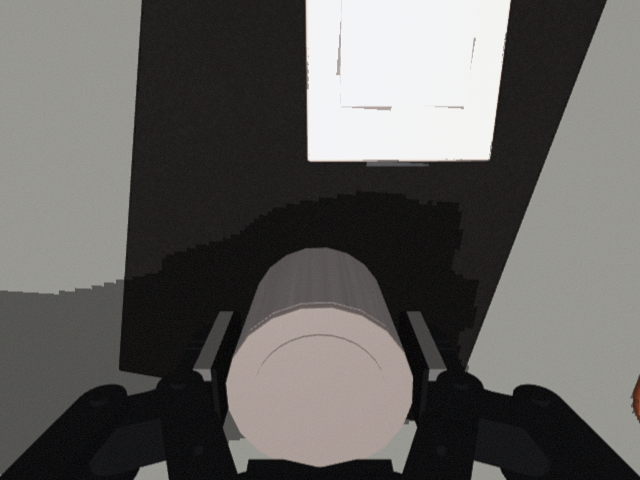

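View pics/s21.png

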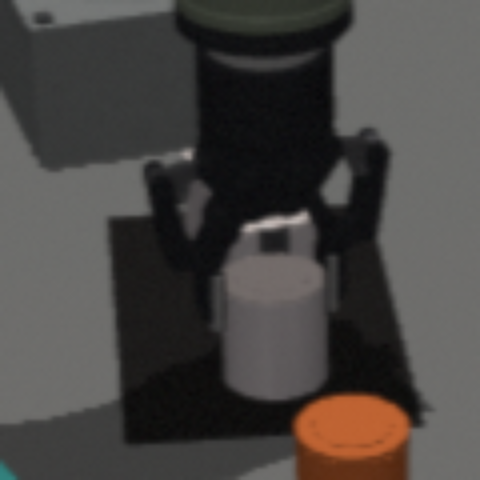

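```bash
python3 -m pendant '[[2,0,3,0],[1,0,1,0],[0,0,0,0]]'
python3 -m pendant '[[-20,0,0,0],[-40,0,0,0],[-40,0,0,0],[-15,0,0,0],[0,0,0,0],[0,0,0,0]]'
python3 - <<'E'
from h import *
f=grab_frame("wrist"); save("w22",f); o=st()[0]; print(o["position"],o["force"],o["moment"]);f=grab_frame("side"); cv2.imwrite("pics/s22.png",cv2.resize(f["img"][60:200,210:350,::-1],None,fx=4,fy=4))
goto([.531,.495,.151],4.3)
E
```

```text
clock: 35.12
position: [0.5339, 0.2391, 0.0335]
tool_rot: [2.028, 1.567, 0.533]
force: [-2.3, -0.8, 26.3]
grip_width: 0.0591
clock: 35.88
position: [0.5314, 0.2383, 0.145]
tool_rot: [-1.148, 1.569, -2.642]
force: [0.3, 0.3, -3.8]
grip_width: 0.0593
[0.53140756 0.23823951 0.14491451] [-0.52824735 -0.09906391 -3.8002033 ] [-0.01865539 -0.02392206  0.01120277]
rel tool mm [  -6.3   19.  -256.1] | turn about x (deg): 0.1 | turn about x (deg): -179.9
```

View pics/w22.png

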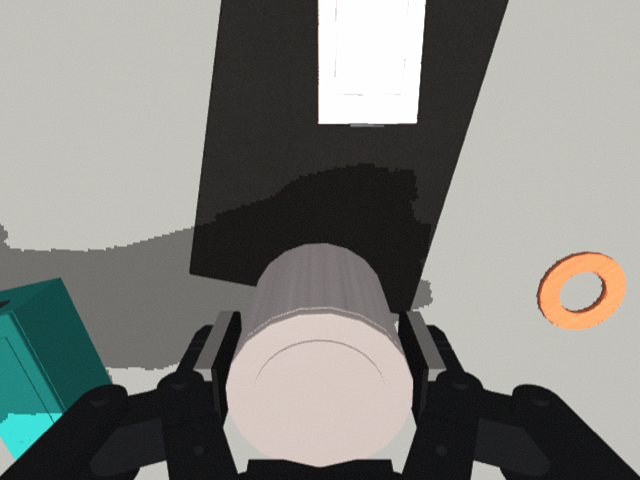

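View pics/s22.png

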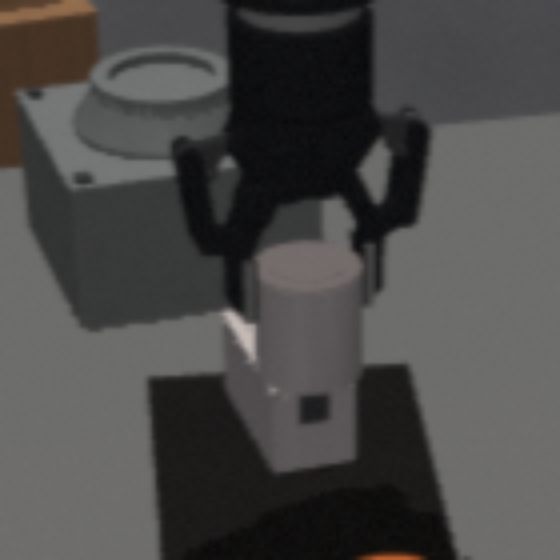

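Level again at height, so step 6 should be met. Second rock at the hopper.

```bash
python3 -m pendant '[[-6,4,-52,0],[0,5,-51,0],[0,5,-51,0],[0,5,-51,0],[0,0,-51,0],[0,0,0,0],[18,0,0,0],[16,0,0,0],[0,0,0,0]]'
python3 -m pendant '[[0,0,-10,0],[0,0,-6,0],[-1,0,-4,0],[-2,0,-4,0],[-2,0,-4,0],[-2,0,-4,0],[-2,0,-4,0],[-2,0,-4,0],[0,0,0,0]]'
python3 - <<'E'
from h import *
f=grab_frame("wrist"); save("w23",f); o=st()[0]; print(o["position"],o["force"],o["moment"])
E
```

```text
clock: 37.1
position: [0.5311, 0.4937, 0.116]
tool_rot: [-0.818, 1.567, -2.313]
force: [-0.9, 0.2, -2.2]
grip_width: 0.0594
clock: 38.22
position: [0.5284, 0.5357, 0.1296]
tool_rot: [2.783, 1.57, 1.289]
force: [-0.3, -2.7, -0.3]
grip_width: 0.0584
[0.52841508 0.53546768 0.12951817] [ 0.80689615 -2.1150484  -0.98203057] [-0.55093538  0.08643408  0.02370314]
```

View pics/w23.png

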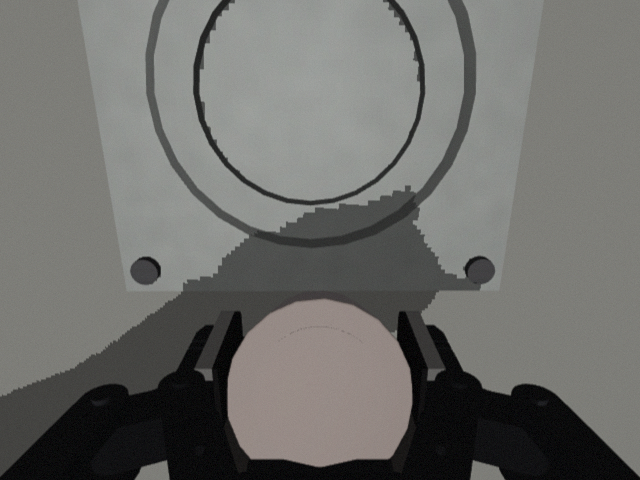

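```bash
python3 -m pendant '[[0,0,10,0],[-8,0,15,0],[-16,0,15,0],[-10,0,0,0],[0,0,0,0]]'
python3 - <<'E'
from h import *
f=grab_frame("wrist"); save("w24",f); f=grab_frame("side"); cv2.imwrite("pics/s24.png",cv2.resize(f["img"][40:160,190:350,::-1],None,fx=4,fy=4)); o=st()[0]; print(o["position"],o["force"],o["grip_width"])
E
```

```text
clock: 38.9
position: [0.5319, 0.496, 0.1649]
tool_rot: [2.521, 1.568, 1.026]
force: [0.4, 0.1, -3.3]
grip_width: 0.0584
[0.5311621  0.49583926 0.16320102] [ 0.06123757  0.48924272 -3.67387767] 0.058639954461222776
```

View pics/w24.png

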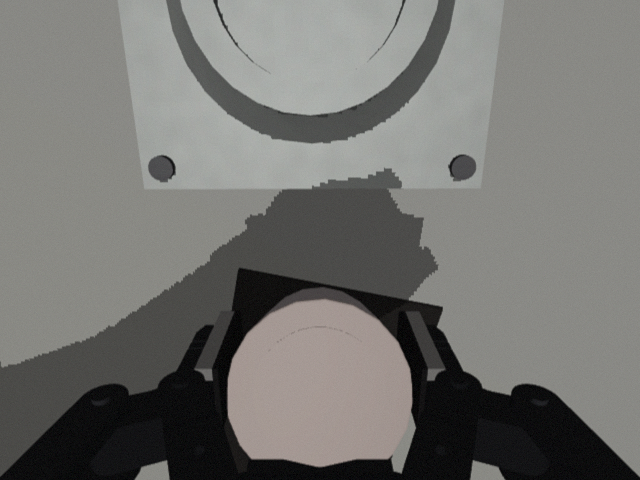

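View pics/s24.png

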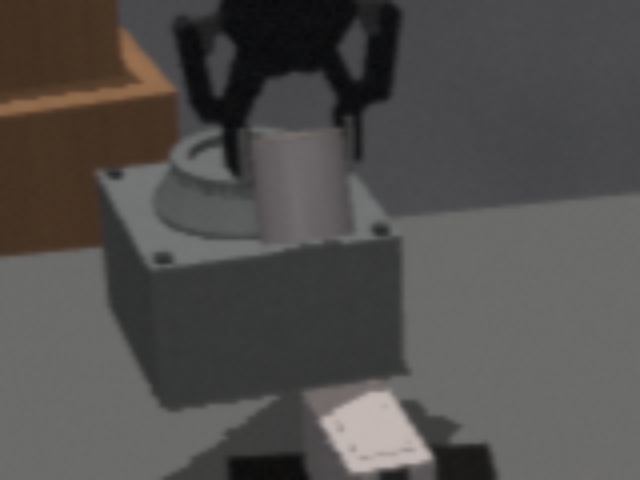

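The tin has shifted a few mm in the pads. I'll compute the tilt from the wrist view with a cylinder model, checking it against the earlier level picture.

```bash
cat > fit.py <<'E'
from h import *
from scipy.optimize import least_squares
f=grab_frame("wrist"); R=np.array(f["R"]); fw=R.T@np.array([0,-1,0]); fw[2]=0; fw/=np.linalg.norm(fw)
rt=np.cross(fw,[0,0,1]); up=np.array([0,0,1.])
o=bot.observe(); P0=o["position"]
a=np.linspace(0,2*np.pi,181)
def pts(p,h):
    u,z,th=p; n=np.cos(th)*up+np.sin(th)*fw; e=np.cos(th)*fw-np.sin(th)*up
    c=P0+u*fw+z*up+n*h
    return np.array([proj(f,c+.03*(np.cos(t)*e+np.sin(t)*rt)) for t in a])
def meas(p):
    L=pts(p,0);B=pts(p,-.064); return np.array([L[:,1].min(),np.ptp(L[:,0]),B[:,1].min()])
for n,m in [("w22 level",(308,187,243)),("w16 level",(297,183,237)),("w24",(298,184,288)),("w20",(284,183,284))]:
    r=least_squares(lambda p:meas(p)-m,[0,.03,.2],x_scale=[.01,.01,.1]); print(n,np.round(r.x[:2]*1000,1),np.degrees(r.x[2]),r.cost)
E
python3 fit.py
```

```text
w22 level [-5.3 30.8] 1.785022591114993 1.7165613297609217e-25
w16 level [-3.6 27.1] 1.9624194346335488 2.831316452146838e-25
w24 [-6. 29.] 22.746420097240417 1.454028420503369e-26
w20 [-2.  26.8] 25.145227409288452 1.6155871338926322e-26
```

Tilt is 22.7° (0.40 rad) at a mid height of about 0.16 m, so step 7 is met. I'll level it on the rubber again, regrip centred there, then carry it level to the tray.

```bash
python3 - <<'E'
from h import *
goto([.531,.264,.05],4.3)
E
python3 -m pendant '[[0,-4,58,0],[0,-4,58,0],[0,-4,58,0],[0,-5,57,0],[36,0,0,0],[36,0,0,0],[36,0,0,0],[4,0,0,0],[0,0,0,0]]'
python3 - <<'E'
from h import *
goto([.531,.264,.0456],4.3)
E
```

```text
rel tool mm [112.8 -17.8 231. ] | turn about x (deg): 0.1 | turn about x (deg): -179.9
clock: 40.17
position: [0.5326, 0.2637, 0.0519]
tool_rot: [1.439, 1.57, -0.056]
force: [0.3, -0.2, -2.2]
grip_width: 0.0587
rel tool mm [ 6.3 -1.6 -0.4] | turn about x (deg): 0.1 | turn about x (deg): -179.9
```

```bash
python3 -m pendant '[[3,0,0,0],[3,0,0,0],[1,0,0,0],[0,0,0,0]]'
python3 -m pendant '[[1,0,4,0],[0,0,4,0],[1,0,4,0],[1,0,4,0],[0,0,0,0]]'
python3 fit.py >/dev/null; python3 - <<'E'
from h import *
f=grab_frame("wrist"); save("w25",f); o=st()[0]; print(o["position"],o["force"],o["moment"])
E
```

```text
clock: 40.67
position: [0.5322, 0.2636, 0.0444]
tool_rot: [2.53, 1.571, 1.035]
force: [0.7, -0.5, -4.0]
grip_width: 0.0585
clock: 41.3
position: [0.5335, 0.2471, 0.0412]
tool_rot: [-0.584, 1.571, -2.079]
force: [0.7, 0.9, -3.1]
grip_width: 0.0583
[0.53342504 0.24769317 0.04128549] [-0.14013526  0.26927657 -3.23807438] [ 0.0405556  -0.04936166 -0.00062989]
```

View pics/w25.png

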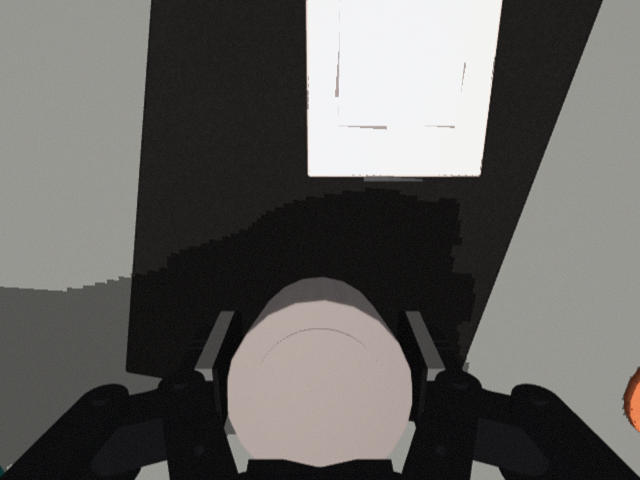

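```bash
python3 -m pendant '[[0,0,-12,0],[2,0,0,0],[2,0,0,0],[0,0,0,0]]'
python3 -m pendant '[[2,0,0,0],[1,0,0,0],[0,0,0,0]]'
```

```text
clock: 41.9
position: [0.5334, 0.2599, 0.0383]
tool_rot: [1.893, 1.569, 0.398]
force: [-1.2, -1.4, 15.5]
grip_width: 0.0584
clock: 42.28
position: [0.5341, 0.2595, 0.0361]
tool_rot: [1.797, 1.568, 0.302]
force: [-2.3, -6.1, 28.5]
grip_width: 0.0581
```

```bash
python3 -m pendant '[[-1,0,4,0],[0,0,4,0],[0,0,4,0],[0,0,4,0],[0,0,0,0]]'
python3 - <<'E'
from h import *
f=grab_frame("wrist"); save("w26",f); o=st()[0]; print(o["position"],o["force"],o["moment"])
E
```

```text
clock: 42.9
position: [0.5336, 0.243, 0.0352]
tool_rot: [-0.88, 1.57, -2.375]
force: [-0.9, -1.1, 2.4]
grip_width: 0.0587
[0.53359191 0.24318829 0.03519439] [-0.18317053 -0.85534191  2.45550856] [-0.15142383  0.29595781  0.00231832]
```

View pics/w26.png

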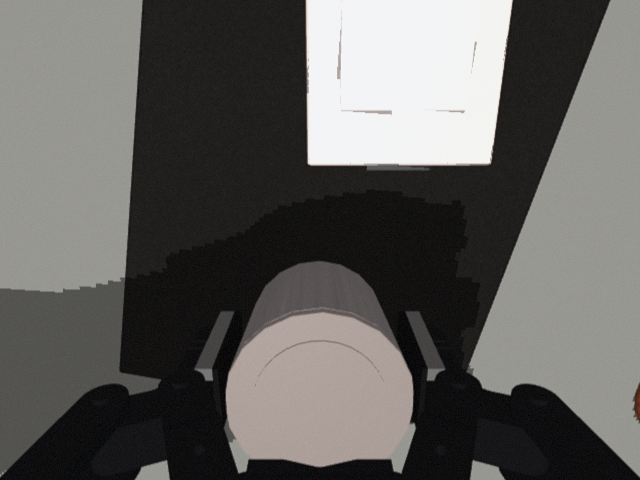

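Tilt is down to about 7° (base rim at v=261, lid top at 312). Continuing.

```bash
python3 -m pendant '[[2,0,4,0],[1,0,4,0],[2,0,0,0],[0,0,0,0]]'
python3 - <<'E'
from h import *
f=grab_frame("wrist"); save("w27",f); o=st()[0]; print(o["position"],o["force"],o["moment"])
E
```

```text
clock: 43.45
position: [0.5341, 0.2352, 0.0305]
tool_rot: [-1.114, 1.57, -2.609]
force: [-5.2, -3.2, 12.2]
grip_width: 0.0585
[0.53405639 0.23515425 0.0305484 ] [-6.02004353 -1.95140806 12.63720178] [-0.58715925  0.9960653  -0.04202529]
```

View pics/w27.png

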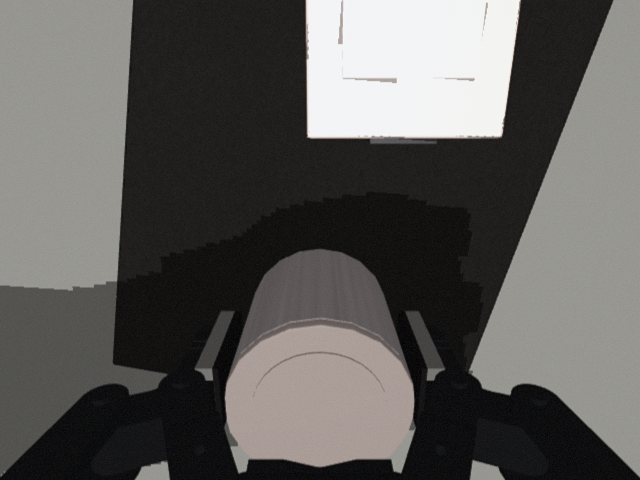

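```bash
python3 -m pendant '[[2,0,2,0],[1,0,0,0],[0,0,0,0]]'
python3 -m pendant '[[-1,0,0,0],[0,0,0,0],[0,0,0,0],[0,0,0,0]]' 1
python3 - <<'E'
from h import *
f=grab_frame("wrist"); save("w28",f); o=st()[0]; print(o["position"],o["force"],o["moment"])
E
```

```text
clock: 43.88
position: [0.5342, 0.2344, 0.0283]
tool_rot: [-2.941, 1.57, 1.848]
force: [-9.9, 2.6, 27.1]
grip_width: 0.0586
clock: 44.38
position: [0.5344, 0.2335, 0.0281]
tool_rot: [-0.776, 1.57, -2.27]
force: [0.4, -1.0, -0.0]
grip_width: 0.0855
[0.53445267 0.23358171 0.02817222] [-0.29696706  0.43072799  0.19176845] [ 0.01065955 -0.02005245  0.04036642]
```

View pics/w28.png

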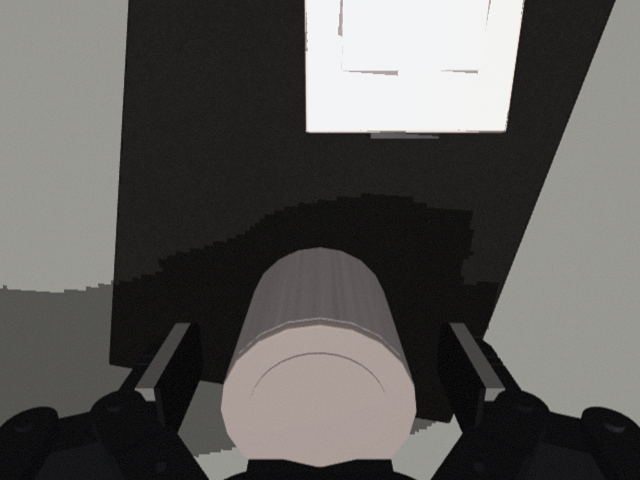

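```bash
sed -i 's/for n,m in .*/for n,m in [("w28",(319,193,247))]:/' fit.py; python3 fit.py; python3 - <<'E'
from h import *
goto([.531,.2265,.028],4.3)
E
```

```text
w28 [-6.3 35.1] 1.1160147144654982 1.454028420503369e-26
rel tool mm [ 0.2 -4.   6.8] | turn about x (deg): 0.1 | turn about x (deg): -179.9
```

```bash
python3 -m pendant '[[0,0,7,0],[0,0,0,0],[0,0,0,0],[0,0,0,0],[0,0,0,0],[0,0,0,0]]' 
python3 -m pendant '[[0,0,0,0],[0,0,0,0],[0,0,0,0],[0,0,0,0],[0,0,0,0]]' -1 40
python3 -m pendant '[[-15,0,0,0],[-30,0,0,0],[-40,0,0,0],[-30,0,0,0],[0,0,0,0],[0,0,0,0]]'
python3 - <<'E'
from h import *
F=[]
for i in range(5): f=grab_frame("wrist"); F.append(bot.observe()["force"][2])
print(np.mean(F)); save("w29",f); goto([.5185,-.2935,.143],4.3)
E
```

```text
clock: 45.22
position: [0.535, 0.2268, 0.0283]
tool_rot: [2.238, 1.571, 0.744]
force: [-0.1, -0.4, 0.8]
grip_width: 0.0854
clock: 45.85
position: [0.535, 0.2267, 0.0285]
tool_rot: [-2.311, 1.571, 2.478]
force: [-2.1, 0.1, 5.9]
grip_width: 0.0584
clock: 46.6
position: [0.5345, 0.2266, 0.1428]
tool_rot: [-1.321, 1.57, -2.815]
force: [0.0, -0.5, -3.0]
grip_width: 0.0578
-3.326962985957466
rel tool mm [-1.000e-01 -5.570e+01  5.172e+02] | turn about x (deg): 0.1 | turn about x (deg): -179.9
```

View pics/w29.png

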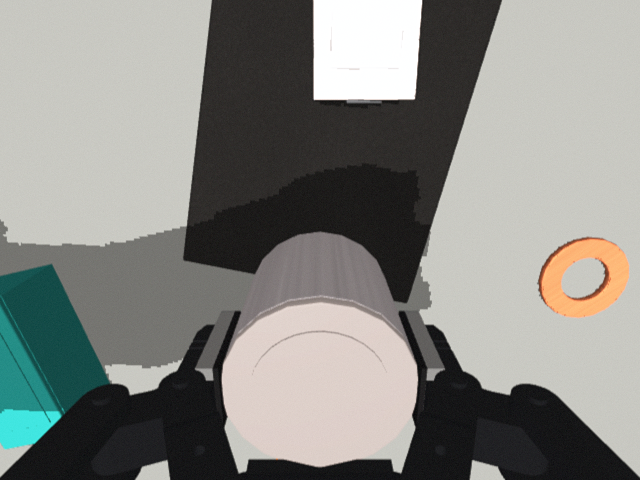

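```bash
python3 -m pendant '[[-5,-6.2,57.5,0],[0,-6.2,57.5,0],[0,-6.2,57.5,0],[0,-6.2,57.5,0],[0,-6.2,57.5,0],[0,-6.2,57.5,0],[0,-6.2,57.5,0],[0,-6.2,57.5,0],[0,-6.2,57.5,0],[0,0,0,0],[0,0,0,0]]'
python3 - <<'E'
from h import *
goto([.5185,-.2935,.030],4.3); f=grab_frame("wrist"); save("w30",f); print(st()[0]["qpos"])
E
```

```text
clock: 48.22
position: [0.5185, -0.2933, 0.1477]
tool_rot: [-2.307, 1.57, 2.481]
force: [0.6, -0.2, -2.9]
grip_width: 0.0581
rel tool mm [1.177e+02 1.000e-01 3.000e-01] | turn about x (deg): 0.0 | turn about x (deg): -180.0
[ 0.18855347  0.60020013  0.32883736  1.76794808 -0.2537773   0.81603308
  0.71611202]
```

View pics/w30.png

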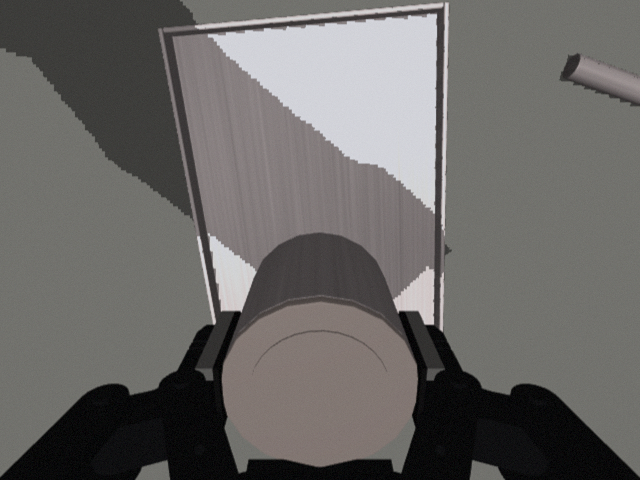

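Over the tray centre and level. Lowering.

```bash
python3 -m pendant '[[35,0,0,0],[35,0,0,0],[30,0,0,0],[10,0,0,0],[4,0,0,0],[0,0,0,0]]'
python3 -m pendant '[[2,0,0,0],[2,0,0,0],[2,0,0,0],[0,0,0,0]]'
```

```text
clock: 49.02
position: [0.5193, -0.2935, 0.0351]
tool_rot: [1.103, 1.57, -0.391]
force: [0.6, 0.2, -3.2]
grip_width: 0.0581
clock: 49.52
position: [0.5187, -0.2935, 0.0282]
tool_rot: [-2.048, 1.571, 2.74]
force: [-0.6, -0.4, -4.0]
grip_width: 0.0582
```

```bash
python3 -m pendant '[[1,0,0,0],[1,0,0,0],[0,0,0,0]]'
python3 -m pendant '[[1,0,0,0],[1,0,0,0],[0,0,0,0]]'
```

```text
clock: 49.9
position: [0.5188, -0.294, 0.0274]
tool_rot: [0.971, 1.57, -0.524]
force: [-6.7, 2.5, 18.9]
grip_width: 0.0581
clock: 50.28
position: [0.5188, -0.2945, 0.0265]
tool_rot: [1.038, 1.569, -0.458]
force: [-12.5, 4.1, 41.2]
grip_width: 0.0586
```

On the floor. Releasing.

```bash
python3 -m pendant '[[-2,0,0,0],[0,0,0,0],[0,0,0,0],[0,0,0,0],[0,0,0,0]]' 1
python3 -m pendant '[[-20,0,0,0],[-50,0,0,0],[-50,0,0,0],[-50,0,0,0],[0,0,0,0],[0,0,0,0]]'
python3 - <<'E'
from h import *
f=grab_frame("wrist"); save("w31",f); f=grab_frame("side"); save("s31",f)
f=grab_frame("top"); save("t31",f); print(st()[0]["clock"],st()[0]["force"])
E
```

```text
clock: 50.9
position: [0.5187, -0.2936, 0.0262]
tool_rot: [-1.828, 1.571, 2.96]
force: [0.2, 0.1, -0.3]
grip_width: 0.0854
clock: 51.65
position: [0.5187, -0.2934, 0.197]
tool_rot: [1.41, 1.57, -0.084]
force: [-0.5, -0.3, -0.6]
grip_width: 0.0855
51.8 [-0.60186764 -0.54449975 -0.69380848]
```

View pics/w31.png

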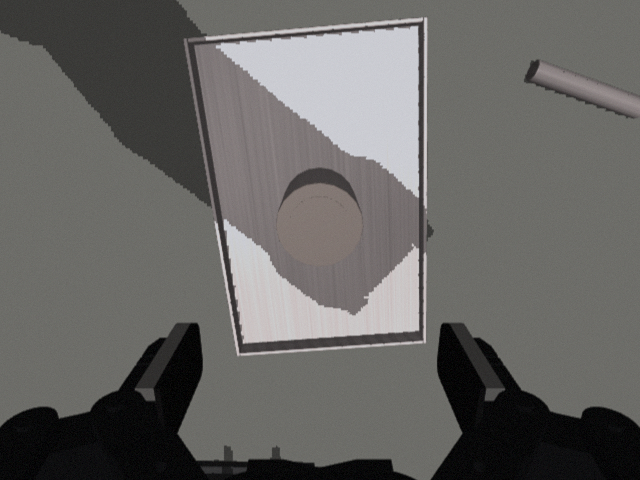

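View pics/s31.png

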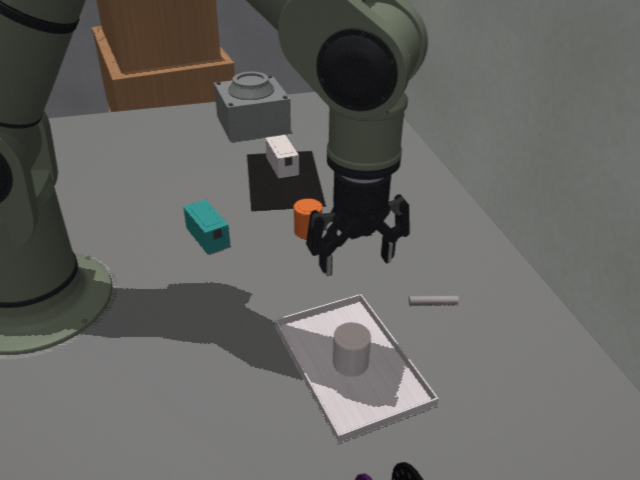

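View pics/t31.png

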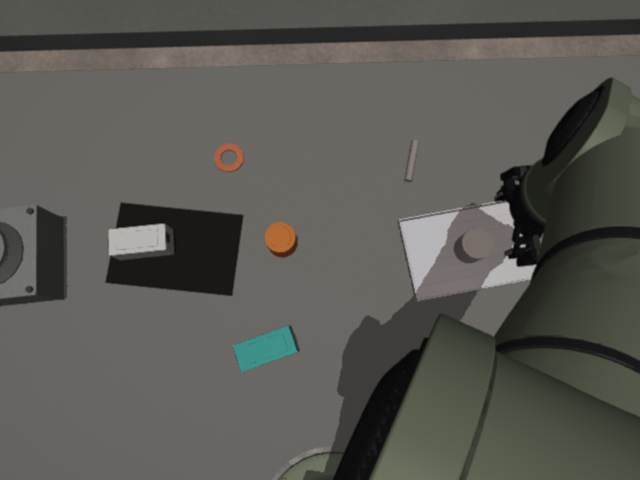

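The round tin stands in the tray (top view 477,243) and the square tin on the mat (140,240). The washer (229,157), pin (411,160) and look-alikes have not moved. Handing in.

```bash
python3 -m pendant '[[0,0,0,0],[0,0,0,0],[0,0,0,0],[0,0,0,0]]'; python3 -c "
from workcell import job_done; print(job_done())"
```

```text
clock: 52.3
position: [0.5187, -0.2936, 0.1962]
tool_rot: [-1.64, 1.571, -3.135]
force: [0.7, 0.2, 0.7]
grip_width: 0.0852
the job is handed in; nothing more can be done
None
```

I checked both tins and handed the job in at 52.3 s; no verdict is reported, so what follows is my own measurements.

- **Square tin:** the load in the hand was about 1.2 N, so it is empty, and I set it on the mat. I measured both rocks at about 27°, with the tin level at height between them.
- **Round tin:** the load was about 3.2–3.3 N, so a ball is inside, and I set it in the tray. The rocks measured about 25° and 23°, short of the 30° you asked for but above the 0.3 rad (17°) limit.

**How the rocking was done:** the moves can't tilt the tool, so I turned each tin in the pads by pushing it against the hopper's top edge. I levelled each one by pressing it flat on the mat. Because of that, the round tin stood on the mat briefly (released once to regrip it) before going to the tray.

**Last pictures:** both tins stand upright and released where they belong. The pin, washer and look-alikes are where they were at the start.

**Not fully clean:**
- The force readings wander by about 0.5–1 N, so I weighed by averages.
- During the second round-tin rock the tin crept about 7 mm in the pads, which is why I regripped it.
- Pressing the round tin into the tray reached 41 N at the wrist. It went through the tin, not the arm or gripper body.

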